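# Pull the bar-grip knob off a heater control unit

## Task

With the knob puller, take the knob with the raised grip bar off the heater control unit in the vice: slide the claw flat under its skirt until it is fully home against the web, pull straight up until the knob pops off, carry it on the claw and set it down in the parts tray without dropping it. The plate and the shaft are fragile, so feel your way and force nothing; keep your fingers off the knob, and leave the other two knobs on and the other things where they are. Finish with the puller stood upright on the bench.

Things in the scene. Friction and masses are not known exactly. Their poses are not given: they have to be found in the camera images.
- bar_knob: Knob to take off: black, 44 mm across the skirt, the only one with a raised bar (36 x 8 x 9 mm) on top; 40 mm high, 35 g. A 17 mm square boss reaches 8.5 mm down from the skirt's underside. Origin: centre of the boss's foot, z up; skirt edge z 8.5 to 13 mm. Sprung tines hold it on an 8 mm square shaft: 10 to 20 N straight up frees it; off the shaft 15 mm up. It stands by itself on its boss.
- round_knob_a: A knob like it, but without the bar (flat round top, 32.5 mm high), on another shaft of the unit. Origin as for the bar knob.
- round_knob_b: The second knob without a bar. Origin as for the bar knob.
- unit: Heater control unit, bezel off, face up and held fast in a blue machine vice. Origin at bench level under the middle shaft; shafts at x = 0, y = -66, 0, 66 mm, the knobs in any order. The vice's screw handle reaches to x = -135 mm, below z = 45 mm. Plate and shafts are stiff but fragile: the puller may press on the unit, and push or pull the knob, with up to 30 N.
- unit_plate (a point): Top of the unit's grey plastic plate, 112 (x) by 216 (y) mm, 75 mm above the bench, at the middle shaft. Each boss stands in a 20 mm square well, 3 mm deep, so the skirt's underside is 5.5 mm above the plate. Push switches 5 mm high stand at x = 37 to 49 mm: the clear side to come from is -x.
- puller: Knob puller, steel with black rubber grip, 92 mm high, 170 g, standing on its claw. Origin: middle of the claw's underside; z up along the grip, +x the way the claw opens. Flat claw, 46 mm wide: two prongs 12 mm wide, 4 mm thick, 22 mm slot between, tips at x = 16 mm bent up 1 mm. A pad on each, 6.7 mm high at x = -8 to 2 mm, slopes off fore and aft: it jams under the skirt.
- puller_web (a point): Middle of the foot of the upright web behind the claw's slot, at x = -22 mm, z = 4 mm of the puller; 34 mm wide, and above it a plate leaves the knob 42 mm of height above the puller's origin. Fully home, the skirt's edge meets the web and the knob's centre is over the puller's origin. The pads jam under the skirt before that: getting home takes a push growing to some 6 to 18 N.
- puller_grip (a point): Middle of the puller's upright grip, 69 mm straight above its origin: take it here from above, fingers closing along the puller's x (so it cannot swing in the grip when pushed). The grip is 16 (x) by 24 (y) mm, z = 46 to 88 mm, under a 20 x 28 x 4 mm cap.
- tray: Parts tray: open steel tray 200 (x) by 150 (y) by 22 mm, walls and floor 3 mm, fixed to the bench. Origin: centre of its underside. Two small bolts cling to its magnetic floor in the +x, -y corner, within 45 mm of it.
- lock_housing: Ignition lock housing, aluminium casting 110 mm long lying behind the unit; leave it.
- car_key: Black flip key with brass snap hook, about 180 mm long in all, lying near the robot; leave it.
- spray_can: Grey aerosol can, 64 mm across, 200 mm high, to the left; leave it.
- screwdriver: Screwdriver lying near the robot on the left; leave it.
There are look-alikes about, which are no part of the job. Leave any turquoise or yellow look-alike of the puller alone.

How it is judged:
By the outcome, as a careful person would: the job done as asked, in the order asked, and still so for the second after the job is handed in, with the robot touching nothing.
It also fails if it takes over 72 s, if anything falls off the work surface, if the arm or the gripper's body presses on something with over 40 N, if the wrist force passes 120 N, or if a joint passes its speed limit or range.

## Robot

A 6-joint arm with a two-finger parallel gripper is mounted at the origin on the work surface. World frame = base frame: x ahead of the robot, y to its left, z up, the work surface at z = 0. Lengths are in m, angles in rad, forces in N, time in s.
With the tool pointing down it reaches from about 0.35 to 0.775 m from the base axis. Payload 7.3 kg.
Tool frame: the origin (TCP) lies at the centre of the arm's flange, where the gripper is bolted on; the fingertips stand 178 mm ahead of it and the grasp point (between the pads) lies 159 mm ahead of it (tip_extent is the distance from the TCP to the fingertips, in m); z points along the fingers, y is the line along which they close (so a half turn about z gives the same grasp; the last joint's range is limited). The gripper opens to 92 mm and grips with 3 to 60 N. Pads are 19 mm wide; open, the fingers measure 130 mm over their backs; the gripper's body (75 mm by 190 mm) begins 47 mm behind the grasp point.
Start: joints at [-1.496, 0.342, 1.524, -0, 1.275, -0.146], TCP at [0.115, -0.512, 0.405] pointing down, gripper open.
Joint ranges: [-2.53, 2.53], [-0.77, 2.02], [0.04, 2.7], [-1, 4.14], [0.28, 2.66], [-3.11, 3.11]. Speed limits (rad/s): [2.57, 2.57, 3.14, 3.14, 3.14, 3.14].

## Interface

Orientations are given as [roll, pitch, yaw] about the fixed x, y, z axes, in that order (R = Rz(yaw) Ry(pitch) Rx(roll)).
In Python, from cell import * gives the robot as it stands.
- The arm moves only by the tool arm_command, never from a script. Its arguments are lists of equal length, an entry for each row: "xyz": the shift along the world's x, y, z in mm, a list of three; "spin": the turn about the world's z in degrees. In form: {"xyz": [[tx, ty, tz], ...], "spin": [spin, ...]}. A call has 1 to 20 rows; each row shifts and turns the commanded pose from where the row before left it; what a row does not reach is not made up. A row lasts 1/10 s, in which the tool goes at most 50 mm and 8.59 degrees, less where a joint would pass 70% of its speed; a pose out of reach is approached as far as the arm can. A call with a gripper value outside its range is refused whole. "jaw" is the opening, from -1 (shut) to 1 (fully open), set as the call begins (left out, the last holds). The fingers move at their own pace and stop on an object; "squeeze" is the grip in N (left out, the last holds). Time passes only in rows, so rows that do not move let the fingers close. It gives the time, the measured TCP pose, the force, the opening and the grip force at its end, in the units of the state.
- observe(): the state, without advancing time (a new reading comes with each control period).
- read_camera(name): name is "side" or "top" or "wrist"; returns a dict with "img" (384x512x3 uint8, red, green, blue), "depth" (384x512 float32, m along the optical axis (not along the pixel's ray), 0 where there is no reading), "fx", "fy", "cx", "cy" (pixels), "world_from_camera" (4x4, takes a point from camera to world coordinates). Camera axes: x right, y up, looking along -z (the intrinsics and any distortion apply to the point x, -y, -z); pixel columns grow to the right and rows downward; lengths in m; the calibration is good to about 2 mm. A picture is of the moment at which its call begins.
- hand_in(): hands the job in; it is judged then, once.
The state is a dict: "time": time; "qpos": joint angles; "qvel": joint speeds; "joint_efforts": joint torques, N m; "tool_pos": TCP position; "tool_rot": TCP orientation; "contact_force": force on the tool from outside, world axes, zero at the start; "torque": the same for the moment, N m; "opening": finger opening in m; "grip_force": force on a finger pad.
Only numpy, scipy, OpenCV 4.12 (cv2) and the standard library are available. Lean on these libraries where they do the work, as an engineer would, in place of code of your own. Each camera call takes 0.05 s, during which the arm holds its last target. There are 200 camera calls.

## Working session

There is one attempt and no reset: what is moved stays moved. The work goes in short steps, Python scripts to look and compute and a tool call to move; the robot and the scene stay as the last step left them, time stands still between calls to the robot, and variables do not carry over. Pictures are saved under pics/ and viewed, at most 10 in all, crops included, and the job is handed in when it is done.

Besides the shell and the picture viewer there is one more tool, called after "Emit:" as a command line: name --pt "numbers of a row" for each row, then --argument value for the rest. arm_command: Moves the arm, as the interface text tells. Its arguments: {"type":"object","properties":{"xyz":{"type":"array","items":{"type":"array","items":{"type":"number"}}},"spin":{"type":"array","items":{"type":"number"}},"jaw":{"type":"number"},"squeeze":{"type":"number"}},"required":["xyz","spin"]}

```bash
mkdir -p pics
cat > h.py <<'E'
from cell import *
import numpy as np, cv2
def shot(n,tag):
    c=read_camera(n); cv2.imwrite(f"pics/{tag}.png",c["img"][:,:,::-1])
    np.savez(f"pics/{tag}.npz",**c); return c
def load(tag): return dict(np.load(f"pics/{tag}.npz"))
def cloud(c):
    d=c["depth"]; v,u=np.mgrid[:d.shape[0],:d.shape[1]]
    p=np.stack([(u-c["cx"])/c["fx"]*d,-(v-c["cy"])/c["fy"]*d,-d],-1)
    T=c["world_from_camera"]; return p@T[:3,:3].T+T[:3,3]
E
python3 - <<'E'
from h import *
a=shot("top","top0");b=shot("side","side0");
cv2.imwrite("pics/both.png",cv2.resize(np.vstack([a["img"],b["img"]])[:,:,::-1],None,fx=.78,fy=.78))
for c in(a,b):print({k:(c[k].tolist() if hasattr(c[k],'tolist') else c[k]) for k in c if k not in("img","depth")})
print(observe())
E
```

```text
{'fx': 396.5050047773607, 'fy': 396.5050047773607, 'cx': 258.2419386350785, 'cy': 193.26314051986617, 'world_from_camera': [[0.11946950417185981, 0.9697235038862677, -0.21298676856431722, 0.32916954427650974], [-0.9928366087775261, 0.11634593637297261, -0.027186234763900113, 0.0492868460408923], [-0.001582985809054794, 0.21470898700342342, 0.9766767863811918, 0.9959475926616862], [0.0, 0.0, 0.0, 1.0]]}
{'fx': 475.7215558346496, 'fy': 475.7215558346496, 'cx': 256.2612949745699, 'cy': 179.6299623284674, 'world_from_camera': [[-0.8876623357710938, 0.29767582915700663, -0.3513469487402646, 0.16777840473363337], [-0.46031477839297524, -0.5522437906829456, 0.6950806431236283, 0.8422487070490385], [0.012879535955601155, 0.778727100072817, 0.6272305964840594, 0.7963049499773126], [0.0, 0.0, 0.0, 1.0]]}
{'time': 0.1, 'qpos': array([-1.49601653e+00,  3.42663151e-01,  1.52490407e+00,  9.10007648e-06,
        1.27544075e+00, -1.45980862e-01]), 'qvel': array([-0.00098861, -0.00063087, -0.00227468, -0.0017416 , -0.00023883,
        0.00166817]), 'joint_efforts': array([ 1.67986153e-03, -4.32004309e+01, -2.44695246e+01,  7.19317957e-02,
        5.26510400e-02, -5.70896111e-05]), 'tool_pos': array([ 0.114984  , -0.51213192,  0.40411514]), 'tool_rot': array([-3.14019366e+00, -2.14484829e-04,  2.20757854e-01]), 'contact_force': array([-0.14761788,  0.07594584,  0.17875582]), 'torque': array([-0.01334531,  0.01226038,  0.00561415]), 'grip_force': 0.0, 'opening': 0.09152028879768659}
```

View pics/top0.png

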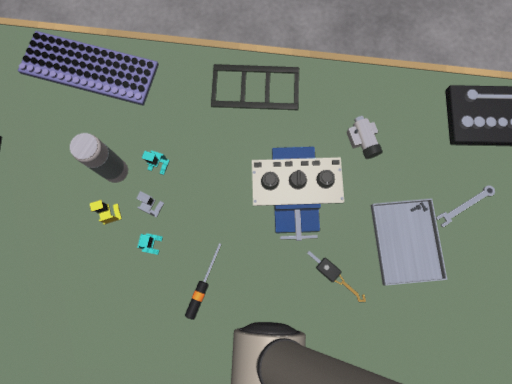

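View pics/side0.png

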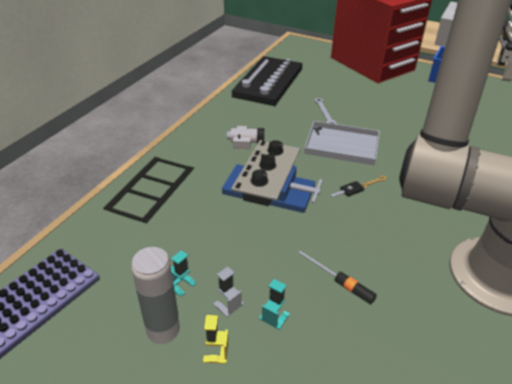

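The top view shows the grey puller at about (150,204), the knobs at (270,181), (298,179) and (326,179), and the tray at (408,242). Teal and yellow look-alikes stand around the puller. Next I'll enlarge these areas and measure positions.

Run:
```python
from h import *
a=load("top0");b=load("side0")
def crop(c,x,y,w,h,W=400,H=300): return cv2.resize(c["img"][y:y+h,x:x+w,::-1],(W,H),interpolation=cv2.INTER_CUBIC)
cv2.imwrite("pics/crops.png",np.vstack([np.hstack([crop(a,240,140,120,90),crop(b,215,130,120,90)]),np.hstack([crop(a,110,180,80,60),crop(b,190,255,80,60)])]))
A=cloud(a);B=cloud(b)
for P,pts in((A,[(270,181),(298,179),(326,179),(284,190),(312,190),(258,200),(335,200),(150,204),(145,198),(156,210),(408,242)]),(B,[(276,147),(268,161),(260,177),(226,277),(233,300),(342,145)])):
    for u,v in pts: print(u,v,np.round(P[v,u]*1000,1))
```

```text
270 181 [556.3  50.5 102.3]
298 179 [566.2 -12.9 111.8]
326 179 [575.5 -77.7 106. ]
284 190 [545.2  14.9  74.9]
312 190 [553.1 -51.2  75.3]
258 200 [514.   73.6  73.3]
335 200 [ 535.8 -107.8   73.6]
150 204 [475.5 329.5  63.3]
145 198 [484.3 336.1  88.4]
156 210 [471.  328.8   6.4]
408 242 [ 466.3 -308.2    5.1]
276 147 [571.2 -63.6 105.8]
268 161 [563.9  -3.4 103.6]
260 177 [552.1  62.9 104.6]
226 277 [477.5 348.8  93.3]
233 300 [462.5 350.7  35.3]
342 145 [ 464.3 -296.8    5.3]
```

View pics/crops.png

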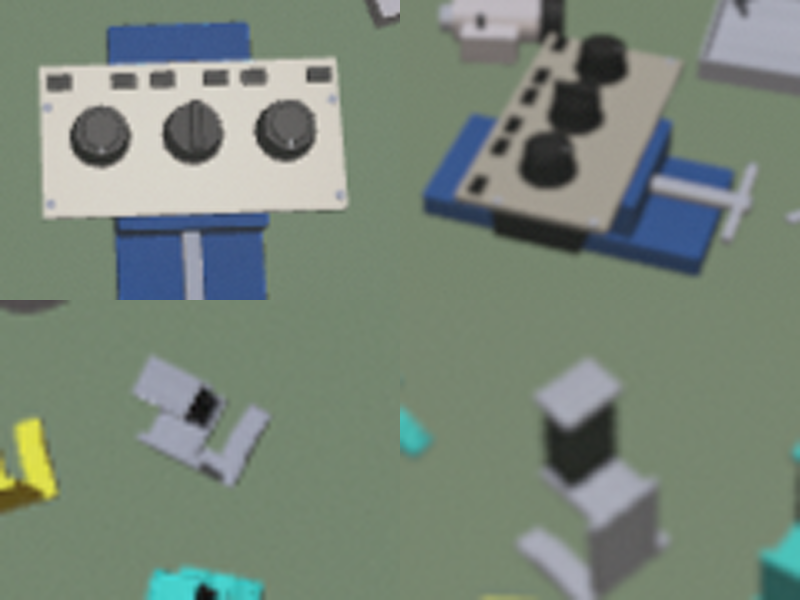

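The bar knob is the middle one. The unit's switches are on the far side, so the clear side faces the robot. The puller opens towards roughly -25° yaw. Now a finer fit.

```bash
cat >> h.py <<'E'
def pts(tags,lo,hi):
    P=np.vstack([cloud(load(t))[load(t)["depth"]>0] for t in tags]); return P[((P>lo)&(P<hi)).all(1)]
def rect(p): 
    r=cv2.minAreaRect((p[:,:2]*1000).astype(np.float32)); return len(p),np.round(r[0],1),np.round(r[1],1),round(r[2],1)
E
python3 - <<'E'
from h import *
for t in("top0","side0"):
    print(t)
    p=pts([t],[.45,-.15,.069],[.65,.13,.079]); print("plate",rect(p),np.median(p[:,2]))
    for lo in(.085,):
        p=pts([t],[.43,.28,lo],[.53,.40,.11]); print("cap",rect(p),np.median(p[:,2]),p.mean(0))
    p=pts([t],[.43,.28,.002],[.53,.40,.03]); print("claw",rect(p),np.c_[p.min(0),p.max(0)].round(3).tolist())
    p=pts([t],[.5,-.08,.1065],[.63,.06,.13]); print("bar",rect(p),p.max(0),p.mean(0))
    p=pts([t],[.3,-.45,.012],[.62,-.18,.03]); print("tray",rect(p),np.percentile(p[:,2],[50,95]))
E
```

```text
top0
plate (3157, array([571.5, -14.6]), array([113.1, 216.7]), 8.8) 0.07473400798509156
cap (102, array([485.2, 339.4]), array([28.1, 19.5]), 73.2) 0.09184507008411885 [0.48507485 0.33915293 0.09187106]
claw (273, array([480.2, 340. ]), array([117. ,  99.7]), 89.7) [[0.43, 0.53], [0.282, 0.399], [0.002, 0.029]]
bar (75, array([569.6, -10.8]), array([ 34.9, 137. ]), 18.8) [0.58908355 0.05794869 0.1152957 ] [ 0.57143861 -0.01726507  0.10997647]
tray (649, array([ 471.7, -323.2]), array([200.6, 190.1]), 11.9) [0.0201363  0.02397449]
side0
plate (1655, array([570.6, -15.1]), array([113.8, 222. ]), 8.7) 0.07543253391009375
cap (138, array([483.6, 339.6]), array([28.7, 21.1]), 74.1) 0.09189829581874787 [0.48344486 0.34056906 0.09169122]
claw (394, array([480., 340.]), array([119.9,  97.7]), 89.3) [[0.431, 0.529], [0.28, 0.4], [0.002, 0.03]]
bar (61, array([569.6,  -7.7]), array([ 34.7, 128.8]), 3.8) [0.58727864 0.0554553  0.11594502] [ 0.56875608 -0.00700242  0.11044071]
tray (593, array([ 474.6, -342.5]), array([200. , 239.2]), 11.9) [0.01881258 0.02403073]
```

Run:
```python
from h import *
for t in("top0","side0"):
    p=pts([t],[.45,.30,.12],[.75,.60,.25]); print("can",rect(p),p[:,2].max()); q=p[p[:,2]>.19]; print(rect(q))
c=read_camera("wrist");s=observe();T=c["world_from_camera"];print(T.round(3).tolist(),s["tool_pos"],c["fx"])
```

```text
can (1126, array([560. , 448.2]), array([62.2, 60.7]), 16.0) 0.2043979842500896
(653, array([561.1, 449.8]), array([60. , 58.4]), 36.1)
can (2007, array([557.5, 452.3]), array([62.1, 62.2]), 16.8) 0.20339606004471122
(920, array([558.9, 451.6]), array([59.5, 60.4]), 19.3)
[[0.218, 0.939, 0.265, 0.187], [-0.976, 0.21, 0.058, -0.496], [-0.001, -0.272, 0.962, 0.385], [0.0, 0.0, 0.0, 1.0]] [ 0.11499254 -0.51216339  0.40424269] 279.007695035306
```

Emit:
arm_command --pt "35 35 0" --pt "35 35 0" --pt "40 30 0" --pt "40 30 0" --pt "40 30 0" --pt "40 30 0" --pt "40 30 0" --pt "40 30 0" --pt "30 40 0" --pt "10 45 0" --pt "10 45 0" --pt "5 35 0" --spin '[7,7,7,7,7,7,7,7,5,0,0,0]'

```text
time: 1.35
tool_pos: [0.4803, -0.0948, 0.4044]
tool_rot: [-3.141, -0.0, 1.287]
contact_force: [0.7, 0.1, 0.8]
opening: 0.092
grip_force: 0.0
```

Run:
```python
from h import *
shot("wrist","w1")
p=pts(["w1"],[.45,-.15,.069],[.65,.13,.079]); print("plate",rect(p),np.median(p[:,2]))
p=pts(["w1"],[.53,-.05,.1095],[.62,.025,.13]); print("bar",rect(p),p.max(0),p.mean(0))
p=pts(["w1"],[.53,-.05,.079],[.62,.025,.099]); print("skirt",rect(p))
p=pts(["top0"],[.53,-.05,.1095],[.62,.025,.13]); print("bar",rect(p),p.max(0),p.mean(0))
p=pts(["top0"],[.53,-.05,.079],[.62,.025,.099]); print("skirt",rect(p))
p=pts(["side0"],[.53,-.05,.1095],[.62,.025,.13]); print("bar",rect(p),p.max(0),p.mean(0))
```

```text
plate (14902, array([571.6, -14.6]), array([112.5, 216.2]), 8.7) 0.0757736412458283
bar (362, array([571.2, -14.6]), array([36.,  8.]), 8.2) [ 0.58898838 -0.00836862  0.11438314] [ 0.57091294 -0.0146381   0.11242942]
skirt (761, array([584.8, -18.6]), array([69.8, 69.7]), 6.7)
bar (43, array([571.2, -13.7]), array([33. ,  7.1]), 5.8) [ 0.58752295 -0.00849371  0.1152957 ] [ 0.57157222 -0.01379818  0.11169694]
skirt (127, array([584.9, -19.3]), array([67.9, 69.9]), 8.7)
bar (35, array([570. , -12.2]), array([34.7,  8.8]), 6.6) [ 0.58727864 -0.00639564  0.11594502] [ 0.57003782 -0.01239613  0.11226448]
```

Emit:
arm_command --pt "0 45 0" --pt "0 45 0" --pt "0 45 0" --pt "0 45 0" --pt "0 45 0" --pt "0 45 0" --pt "0 45 -10" --pt "0 45 -20" --pt "4 44 -24" --pt "0 30 0" --pt "0 0 0" --spin '[0,0,0,0,0,0,0,0,0,0,0]'

```text
time: 2.5
tool_pos: [0.4834, 0.3396, 0.3493]
tool_rot: [-3.14, 0.001, 1.289]
contact_force: [-0.1, -1.1, 0.7]
opening: 0.0918
grip_force: 0.0
```

Run:
```python
from h import *
shot("wrist","w2")
p=pts(["w2"],[.43,.28,.087],[.53,.40,.11]); print("cap",rect(p),np.median(p[:,2]),p.mean(0))
p=pts(["w2"],[.44,.29,.003],[.53,.395,.012]); print("claw",rect(p),np.median(p[:,2]))
p=pts(["w2"],[.44,.29,.038],[.53,.395,.06]); print("plate",rect(p),np.median(p[:,2]))
s=observe();print(s["tool_pos"],s["tool_rot"])
```

```text
cap (685, array([485.4, 339.7]), array([28.2, 20. ]), 70.9) 0.09276414610197281 [0.48552511 0.34035398 0.09276383]
claw (396, array([497. , 341.6]), array([77.9, 61.3]), 88.9) 0.005488819159620406
plate (488, array([477.7, 342.3]), array([33.7, 35.6]), 70.7) 0.046906852708433866
[0.48364324 0.33782365 0.34989403] [-3.14073199e+00  1.10044387e-03  1.28838650e+00]
```

View pics/w2.png

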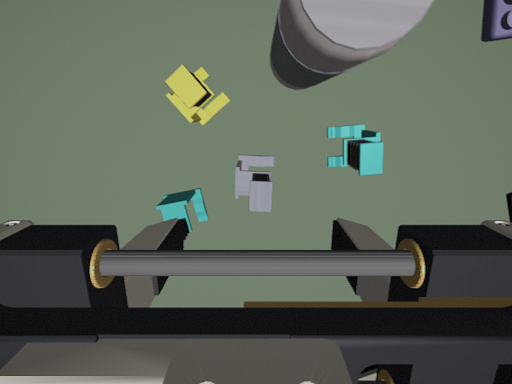

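The grey puller is at (262,190) with its claw opening to the image right, which is about -18° in the world. Teal ones are near on both sides, so I'll narrow the jaws before descending.

Emit:
arm_command --pt "1.5 2 0" --pt "0 0 0" --pt "0 0 0" --pt "0 0 -25" --pt "0 0 -30" --pt "0 0 -25" --pt "0 0 -15" --pt "0 0 -15" --pt "0 0 -10" --pt "0 0 0" --pt "0 0 0" --spin '[-2.8,0,0,0,0,0,0,0,0,0,0]' --jaw -0.1

```text
time: 3.65
tool_pos: [0.4857, 0.3383, 0.2314]
tool_rot: [3.141, -0.0, 1.237]
contact_force: [0.3, 0.5, -0.0]
opening: 0.0414
grip_force: 0.0
```

Run:
```python
from h import *
s=observe();print(s["tool_pos"],s["tool_rot"],s["contact_force"],s["opening"])
a=shot("wrist","w3");b=shot("side","s3")
cv2.imwrite("pics/v3.png",np.hstack([cv2.resize(a["img"],(400,300)),cv2.resize(b["img"][180:330,130:330],(400,300))])[:,:,::-1])
```

```text
[0.48574628 0.33828901 0.23142427] [ 3.14105895e+00 -3.96702729e-04  1.23650902e+00] [ 0.2808087   0.48335111 -0.04559604] 0.04141935195810304
```

View pics/v3.png

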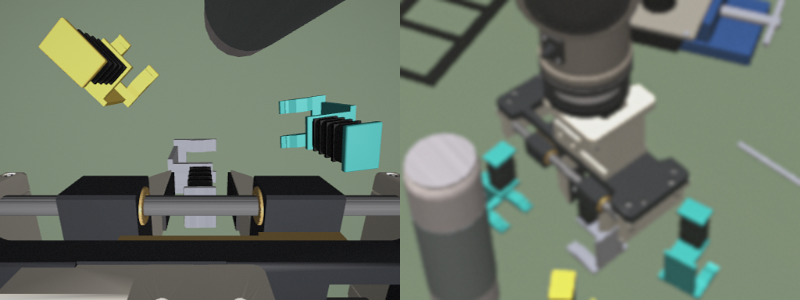

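The fingers straddle the grey puller's grip, and nothing else is touched. Closing now, then lifting a little.

Emit:
arm_command --pt "0 1.2 0" --pt "0 0 0" --pt "0 0 0" --pt "0 0 0" --pt "0 0 0" --pt "0 0 0" --pt "0 0 0" --pt "0 0 0" --spin '[0,0,0,0,0,0,0,0]' --jaw -1 --squeeze 45

```text
time: 4.55
tool_pos: [0.4856, 0.3397, 0.2311]
tool_rot: [3.141, -0.0, 1.237]
contact_force: [0.5, -0.2, 3.4]
opening: 0.0188
grip_force: 45.0
```

Emit:
arm_command --pt "0 0 2" --pt "0 0 10" --pt "0 0 20" --pt "0 0 30" --pt "0 0 30" --pt "0 0 30" --pt "0 0 0" --pt "0 0 0" --spin '[0,0,0,0,0,0,0,0]'

```text
time: 5.35
tool_pos: [0.4853, 0.3396, 0.3534]
tool_rot: [3.141, -0.001, 1.237]
contact_force: [0.2, 0.2, -1.5]
opening: 0.0189
grip_force: 45.0
```

Run:
```python
from h import *
s=observe();print(s["tool_pos"],s["tool_rot"],s["contact_force"],s["torque"],s["opening"],s["grip_force"])
for t in("side","top"):
    shot(t,t+"4"); 
    p=pts([t+"4"],[.43,.28,.11],[.55,.40,.14]); print(rect(p),np.percentile(p[:,2],[0,1,5]) if len(p) else 0)
shot("wrist","w4")
p=pts(["w4"],[.43,.28,.205],[.53,.40,.218]); print("cap",rect(p),np.median(p[:,2]),p.mean(0))
```

```text
[0.48525564 0.33963153 0.35342423] [ 3.14087628e+00 -6.80898139e-04  1.23661592e+00] [ 0.23293705  0.20076657 -1.53204127] [-0.03897587 -0.08591486 -0.04293085] 0.018865842609756066 44.9884557723999
(237, array([478.5, 341.8]), array([47.1, 42.4]), 69.3) [0.12150184 0.12222123 0.12357311]
(130, array([477.3, 333.9]), array([33. , 42.1]), 70.2) [0.12100443 0.12136905 0.12239275]
cap (1329, array([484.8, 339.4]), array([28.5, 32.4]), 71.5) 0.21319240491780903 [0.48504915 0.34049754 0.21252689]
```

The opening reads 18.9 mm on a 16 mm grip, so the pads may be catching the cap. I'll set it down and re-grip 3 mm lower.

Emit:
arm_command --pt "0 0 -30" --pt "0 0 -30" --pt "0 0 -30" --pt "0 0 -20" --pt "0 0 -8" --pt "0 0 -4" --pt "0 0 0" --pt "0 0 0" --spin '[0,0,0,0,0,0,0,0]'

```text
time: 6.3
tool_pos: [0.4856, 0.3398, 0.2312]
tool_rot: [3.141, -0.0, 1.237]
contact_force: [-0.6, 1.1, -0.7]
opening: 0.0187
grip_force: 45.0
```

Emit:
arm_command --pt "0 0 0" --pt "0 0 0" --pt "0 0 0" --pt "0 0 -3" --pt "0 0 0" --pt "0 0 0" --spin '[0,0,0,0,0,0]' --jaw -0.4

```text
time: 6.9
tool_pos: [0.4854, 0.3397, 0.2277]
tool_rot: [-3.141, 0.0, 1.237]
contact_force: [0.6, -0.2, -0.7]
opening: 0.0276
grip_force: 0.0
```

Emit:
arm_command --pt "0 0 0" --pt "0 0 0" --pt "0 0 0" --pt "0 0 0" --pt "0 0 0" --pt "0 0 0" --spin '[0,0,0,0,0,0]' --jaw -1 --squeeze 50

```text
time: 7.5
tool_pos: [0.4855, 0.3397, 0.2279]
tool_rot: [3.141, -0.0, 1.237]
contact_force: [0.8, -0.3, 0.1]
opening: 0.0186
grip_force: 50.0
```

Emit:
arm_command --pt "0 0 10" --pt "0 0 30" --pt "0 0 40" --pt "0 0 40" --pt "0 0 30" --pt "3 -20 5" --pt "4 -40 0" --pt "4 -45 0" --pt "4 -45 0" --pt "5 -45 0" --pt "5 -45 0" --pt "5 -45 0" --pt "5 -40 0" --pt "4 -21 0" --pt "2.3 -15 0" --pt "0 0 0" --pt "0 0 0" --pt "0 0 0" --spin '[0,0,0,0,0,0,4,4,4,4,4,4,3.8,0,0,0,0,0]'

```text
time: 9.3
tool_pos: [0.5266, -0.0201, 0.383]
tool_rot: [3.142, -0.0, 1.723]
contact_force: [-0.2, -0.6, -1.0]
opening: 0.0187
grip_force: 50.0
```

Run:
```python
from h import *
s=observe();print(s["tool_pos"],np.degrees(s["tool_rot"]),s["contact_force"],s["torque"],s["opening"],s["grip_force"])
for t in("side","top","wrist"): shot(t,t+"5")
z=s["tool_pos"][2]-.228; print("claw z",z)
for t in("side5","top5","wrist5"):
  p=pts([t],[.46,-.08,z-.004],[.60,.04,z+.012]); print(t,rect(p),np.percentile(p[:,2],[0,5,50]) if len(p) else 0)
a=load("side5")["img"][110:230,180:340];b=load("wrist5")["img"]
cv2.imwrite("pics/v5.png",np.hstack([cv2.resize(b,(400,300)),cv2.resize(a,(400,300))])[:,:,::-1])
```

```text
[ 0.52661637 -0.02011081  0.38297108] [ 1.79997290e+02 -2.28699240e-02  9.87296135e+01] [-0.21386121 -0.6240651  -1.01175   ] [-0.04568186 -0.13895574  0.00582429] 0.018669498378807308 49.99333441257477
claw z 0.15497107906438248
side5 (164, array([520.5, -20.2]), array([43.4, 50.5]), 10.8) [0.15440687 0.15619383 0.16015076]
top5 (0, array([0., 0.]), array([0., 0.]), 0.0) 0
wrist5 (1084, array([520.5,  -9.8]), array([42.3, 24.1]), 9.3) [0.1558346  0.15801379 0.16042993]
```

View pics/v5.png

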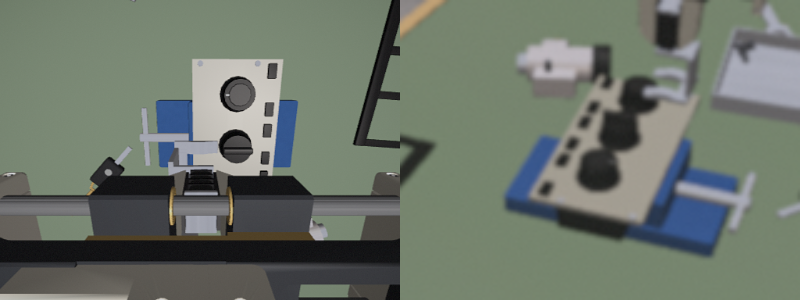

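Run:
```python
from h import *
import math
th=math.radians(8.7);R=np.array([[np.cos(th),np.sin(th)],[-np.sin(th),np.cos(th)]])
k=np.array([.5713,-.0146]);t0=np.array(observe()["tool_pos"])[:2];print("tcp in unit",R@(t0-k)*1000)
for t in("side5","wrist5"):
  p=pts([t],[.46,-.08,.150],[.60,.04,.165]);q=(p[:,:2]-t0)@R.T*1000
  print(t,np.percentile(q,[0,1,5,50,95,99,100],axis=0).round(1).T.tolist())
  top=p[(q[:,1]>12)&(q[:,0]>-15)]; qq=q[(q[:,1]>12)&(q[:,0]>-15)]
  for a in range(-14,20,3):
    m=(qq[:,0]>a)&(qq[:,0]<=a+3); 
    if m.any(): print(a,np.round(np.median(top[m,2])*1000,1),qq[m,1].max().round(1),qq[m,1].min().round(1))
```

```text
tcp in unit [-44.96733032   1.12659793]
side5 [[-27.2, -26.9, -26.2, -6.5, 12.4, 14.0, 16.2], [-24.4, -23.2, -20.8, 11.7, 24.2, 25.8, 26.7]]
-14 158.7 23.6 13.1
-11 160.0 24.6 12.1
-8 161.1 25.9 12.3
-5 162.1 25.0 17.5
-2 160.7 23.2 17.1
1 161.6 23.1 14.9
4 160.9 26.7 12.8
7 159.4 24.2 14.5
10 158.6 25.0 19.5
13 160.3 22.3 13.9
wrist5 [[-25.8, -24.9, -22.0, -7.8, 13.4, 15.6, 16.5], [-0.9, -0.0, 3.0, 16.8, 23.0, 23.2, 23.4]]
-14 160.5 23.3 12.2
-11 161.8 23.2 12.0
-8 162.4 23.2 12.1
-5 162.6 23.4 12.4
-2 162.5 23.4 12.5
1 162.5 23.4 12.1
4 161.2 23.2 12.1
7 160.2 23.3 12.4
10 159.2 23.3 12.2
13 159.3 23.4 12.2
16 157.1 23.1 20.5
```

Lateral error is about 1.5 mm. I'll correct it, come down to about 5 mm above the plate, then feel.

Emit:
arm_command --pt "0.2 -1.5 0" --pt "0 0 -15" --pt "0 0 -25" --pt "0 0 -20" --pt "0 0 -10" --pt "0 0 -5" --pt "0 0 0" --pt "0 0 0" --spin '[0,0,0,0,0,0,0,0]'

```text
time: 10.25
tool_pos: [0.5273, -0.0228, 0.3087]
tool_rot: [3.14, 0.001, 1.722]
contact_force: [-0.6, 0.2, -0.9]
opening: 0.0184
grip_force: 50.0
```

Emit:
arm_command --pt "0 0 -1" --pt "0 0 -1" --pt "0 0 -1" --pt "0 0 0" --pt "0 0 0" --spin '[0,0,0,0,0]'

```text
time: 10.75
tool_pos: [0.527, -0.0228, 0.3049]
tool_rot: [3.141, 0.0, 1.722]
contact_force: [0.4, 0.8, -1.5]
opening: 0.0186
grip_force: 50.0
```

Emit:
arm_command --pt "0 0 -0.5" --pt "0 0 0" --pt "0 0 0" --spin '[0,0,0]'

```text
time: 11.05
tool_pos: [0.527, -0.0228, 0.3044]
tool_rot: [3.142, 0.0, 1.722]
contact_force: [-0.8, 0.3, -1.6]
opening: 0.0185
grip_force: 50.0
```

Emit:
arm_command --pt "-0.2 1 0" --pt "0 0 -0.4" --pt "0 0 0" --pt "0 0 0" --spin '[0,0,0,0]'

```text
time: 11.45
tool_pos: [0.5268, -0.0218, 0.3039]
tool_rot: [-3.142, 0.0, 1.722]
contact_force: [0.2, 0.6, -1.2]
opening: 0.0186
grip_force: 50.0
```

Emit:
arm_command --pt "0 0 -0.4" --pt "0 0 0" --pt "0 0 0" --spin '[0,0,0]'

```text
time: 11.75
tool_pos: [0.5268, -0.0218, 0.3036]
tool_rot: [3.141, 0.0, 1.722]
contact_force: [-0.6, -0.2, -1.9]
opening: 0.0188
grip_force: 50.0
```

Emit:
arm_command --pt "0 0 -0.4" --pt "0 0 0" --pt "0 0 0" --spin '[0,0,0]'

```text
time: 12.05
tool_pos: [0.5268, -0.0218, 0.3032]
tool_rot: [3.142, 0.0, 1.722]
contact_force: [-1.3, -0.1, -1.4]
opening: 0.0184
grip_force: 50.0
```

Emit:
arm_command --pt "0 0 -0.4" --pt "0 0 0" --pt "0 0 0" --spin '[0,0,0]'

```text
time: 12.35
tool_pos: [0.5268, -0.0218, 0.3028]
tool_rot: [3.141, 0.0, 1.722]
contact_force: [1.1, -0.4, -0.9]
opening: 0.0187
grip_force: 50.0
```

Emit:
arm_command --pt "0 0 -0.4" --pt "0 0 0" --pt "0 0 0" --spin '[0,0,0]'

```text
time: 12.65
tool_pos: [0.5269, -0.0218, 0.3028]
tool_rot: [3.141, 0.0, 1.722]
contact_force: [-0.7, 1.6, 4.0]
opening: 0.019
grip_force: 50.0
```

Emit:
arm_command --pt "0 0 -0.3" --pt "0 0 0" --pt "0 0 0" --spin '[0,0,0]'

```text
time: 12.95
tool_pos: [0.527, -0.0218, 0.3027]
tool_rot: [3.14, 0.0, 1.722]
contact_force: [-0.5, 0.9, 5.1]
opening: 0.0188
grip_force: 50.0
```

Emit:
arm_command --pt "0 0 0.4" --pt "2 0.3 0" --pt "2 0.3 0" --pt "2 0.3 0" --pt "0 0 0" --pt "0 0 0" --spin '[0,0,0,0,0,0]'

```text
time: 13.55
tool_pos: [0.5317, -0.0211, 0.3029]
tool_rot: [-3.138, -0.0, 1.722]
contact_force: [-7.0, -0.8, 13.2]
opening: 0.0188
grip_force: 50.0
```

Emit:
arm_command --pt "2 0.3 0" --pt "2 0.3 0" --pt "0 0 0" --pt "0 0 0" --spin '[0,0,0,0]'

```text
time: 13.95
tool_pos: [0.5357, -0.0205, 0.3029]
tool_rot: [-3.137, -0.0, 1.722]
contact_force: [-8.6, -1.1, 12.0]
opening: 0.0187
grip_force: 50.0
```

Emit:
arm_command --pt "2 0.3 0" --pt "2 0.3 0" --pt "0 0 0" --pt "0 0 0" --spin '[0,0,0,0]'

```text
time: 14.35
tool_pos: [0.5397, -0.0199, 0.3029]
tool_rot: [-3.137, -0.0, 1.722]
contact_force: [-8.6, -0.6, 11.5]
opening: 0.0188
grip_force: 50.0
```

Sliding friction is high (about 12 N normal). I'll ease up slightly.

Emit:
arm_command --pt "0 0 0.4" --pt "0 0 0" --pt "0 0 0" --spin '[0,0,0]'

```text
time: 14.65
tool_pos: [0.5408, -0.0197, 0.3028]
tool_rot: [-3.141, -0.0, 1.722]
contact_force: [-0.8, 0.3, 3.9]
opening: 0.0185
grip_force: 50.0
```

Emit:
arm_command --pt "0 0 0.2" --pt "1 0.15 0" --pt "0 0 0" --pt "0 0 0" --spin '[0,0,0,0]'

```text
time: 15.05
tool_pos: [0.5419, -0.0195, 0.3028]
tool_rot: [3.141, -0.0, 1.722]
contact_force: [-0.2, -0.5, 0.8]
opening: 0.0185
grip_force: 50.0
```

Emit:
arm_command --pt "2 0.3 0" --pt "2 0.3 0" --pt "0 0 0" --pt "0 0 0" --spin '[0,0,0,0]'

```text
time: 15.45
tool_pos: [0.5459, -0.0189, 0.3029]
tool_rot: [3.142, -0.0, 1.722]
contact_force: [-0.5, 0.6, -0.6]
opening: 0.0183
grip_force: 50.0
```

Emit:
arm_command --pt "2 0.3 0" --pt "2 0.3 0" --pt "0 0 0" --pt "0 0 0" --spin '[0,0,0,0]'

```text
time: 15.85
tool_pos: [0.5498, -0.0183, 0.303]
tool_rot: [3.141, 0.0, 1.722]
contact_force: [-0.6, 0.7, -1.6]
opening: 0.0187
grip_force: 50.0
```

Emit:
arm_command --pt "2 0.3 0" --pt "0 0 0" --pt "0 0 0" --spin '[0,0,0]'

```text
time: 16.15
tool_pos: [0.5518, -0.018, 0.3031]
tool_rot: [3.141, 0.0, 1.722]
contact_force: [-1.1, 0.6, -0.8]
opening: 0.0186
grip_force: 50.0
```

Emit:
arm_command --pt "2 0.3 -0.2" --pt "0 0 0" --pt "0 0 0" --spin '[0,0,0]'

```text
time: 16.45
tool_pos: [0.5539, -0.0177, 0.3029]
tool_rot: [3.141, 0.0, 1.722]
contact_force: [-0.4, 1.1, -0.4]
opening: 0.0187
grip_force: 50.0
```

Emit:
arm_command --pt "2 0.3 0" --pt "0 0 0" --pt "0 0 0" --spin '[0,0,0]'

```text
time: 16.75
tool_pos: [0.5559, -0.0175, 0.3029]
tool_rot: [3.141, 0.0, 1.722]
contact_force: [0.1, -0.1, -1.0]
opening: 0.0187
grip_force: 50.0
```

Emit:
arm_command --pt "1.5 0.2 0" --pt "0 0 0" --pt "0 0 0" --spin '[0,0,0]'

```text
time: 17.05
tool_pos: [0.5573, -0.0173, 0.3029]
tool_rot: [3.141, 0.0, 1.722]
contact_force: [-0.5, 0.4, -1.7]
opening: 0.0184
grip_force: 50.0
```

Emit:
arm_command --pt "1.5 0.2 0" --pt "0 0 0" --pt "0 0 0" --spin '[0,0,0]'

```text
time: 17.35
tool_pos: [0.5588, -0.0171, 0.3029]
tool_rot: [3.141, 0.0, 1.722]
contact_force: [0.6, -0.4, -1.2]
opening: 0.0188
grip_force: 50.0
```

Emit:
arm_command --pt "1.5 0.2 0" --pt "0 0 0" --pt "0 0 0" --spin '[0,0,0]'

```text
time: 17.65
tool_pos: [0.5603, -0.0169, 0.3029]
tool_rot: [3.141, 0.0, 1.722]
contact_force: [0.1, 0.8, -0.4]
opening: 0.0187
grip_force: 50.0
```

Emit:
arm_command --pt "1.5 0.2 0" --pt "0 0 0" --pt "0 0 0" --spin '[0,0,0]'

```text
time: 17.95
tool_pos: [0.5618, -0.0167, 0.3029]
tool_rot: [3.141, 0.0, 1.722]
contact_force: [0.2, -0.2, -1.0]
opening: 0.0188
grip_force: 50.0
```

Emit:
arm_command --pt "1 0.2 0" --pt "0 0 0" --pt "0 0 0" --spin '[0,0,0]'

```text
time: 18.25
tool_pos: [0.5628, -0.0165, 0.3029]
tool_rot: [3.141, 0.0, 1.722]
contact_force: [-0.3, -0.4, -1.2]
opening: 0.0188
grip_force: 50.0
```

Emit:
arm_command --pt "1 0.2 0" --pt "0 0 0" --pt "0 0 0" --spin '[0,0,0]'

```text
time: 18.55
tool_pos: [0.5638, -0.0162, 0.3029]
tool_rot: [3.141, 0.0, 1.722]
contact_force: [-0.2, 0.8, -1.0]
opening: 0.0185
grip_force: 50.0
```

No jam force yet at u ≈ -7.6 mm, so I'll look from close by.

Run:
```python
from h import *
for t in("side","wrist"): shot(t,t+"6")
a=load("side6")["img"][130:220,210:330];b=load("wrist6")["img"][100:250,150:350]
cv2.imwrite("pics/v6.png",np.hstack([cv2.resize(b,(400,300),interpolation=2),cv2.resize(a,(400,300),interpolation=2)])[:,:,::-1])
```

```text
(no output)
```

View pics/v6.png

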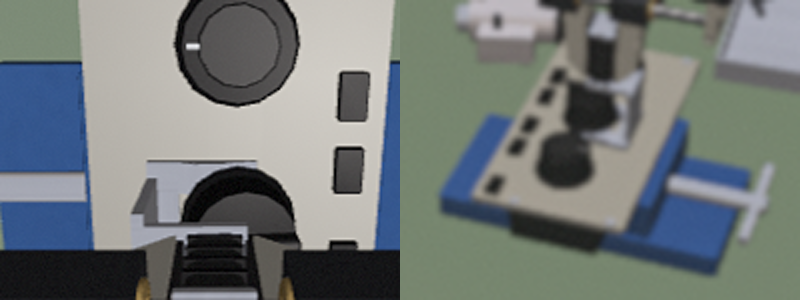

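The claw is under the middle knob's skirt, with the web still a few mm short of it. I'll continue in 1 mm steps.

Emit:
arm_command --pt "1 0.15 0" --pt "0 0 0" --pt "0 0 0" --spin '[0,0,0]'

```text
time: 18.95
tool_pos: [0.5648, -0.0161, 0.3029]
tool_rot: [3.141, 0.0, 1.722]
contact_force: [0.2, 0.2, -2.3]
opening: 0.0188
grip_force: 50.0
```

Emit:
arm_command --pt "1 0.15 0" --pt "0 0 0" --pt "0 0 0" --spin '[0,0,0]'

```text
time: 19.25
tool_pos: [0.5658, -0.0159, 0.3028]
tool_rot: [3.141, -0.0, 1.722]
contact_force: [-1.0, 0.4, -0.9]
opening: 0.0189
grip_force: 50.0
```

Emit:
arm_command --pt "1 0.15 0" --pt "0 0 0" --pt "0 0 0" --spin '[0,0,0]'

```text
time: 19.55
tool_pos: [0.5668, -0.0158, 0.3029]
tool_rot: [3.141, 0.0, 1.722]
contact_force: [0.0, -0.1, -1.5]
opening: 0.0188
grip_force: 50.0
```

Emit:
arm_command --pt "1 0.15 0" --pt "0 0 0" --pt "0 0 0" --spin '[0,0,0]'

```text
time: 19.85
tool_pos: [0.5678, -0.0156, 0.3028]
tool_rot: [3.142, -0.0, 1.722]
contact_force: [0.8, 0.2, -0.7]
opening: 0.0187
grip_force: 50.0
```

Emit:
arm_command --pt "1 0.15 0" --pt "0 0 0" --pt "0 0 0" --spin '[0,0,0]'

```text
time: 20.15
tool_pos: [0.5688, -0.0155, 0.3028]
tool_rot: [-3.142, -0.0, 1.722]
contact_force: [-0.2, -0.6, -1.4]
opening: 0.0187
grip_force: 50.0
```

Emit:
arm_command --pt "1 0.15 0" --pt "0 0 0" --pt "0 0 0" --spin '[0,0,0]'

```text
time: 20.45
tool_pos: [0.5697, -0.0153, 0.3029]
tool_rot: [-3.142, -0.0, 1.722]
contact_force: [-0.6, 0.4, -1.7]
opening: 0.0187
grip_force: 50.0
```

Emit:
arm_command --pt "0.7 0.1 0" --pt "0 0 0" --pt "0 0 0" --spin '[0,0,0]'

```text
time: 20.75
tool_pos: [0.5704, -0.0153, 0.3029]
tool_rot: [-3.141, 0.0, 1.722]
contact_force: [-2.2, -0.8, 0.4]
opening: 0.0184
grip_force: 50.0
```

Run:
```python
from h import *
s=observe();print(s["tool_pos"],s["contact_force"],s["torque"])
shot("wrist","w7"); shot("side","s7")
for t in("side5","side6","s7"):
  p=pts([t],[.53,-.05,.1095],[.62,.025,.118]); print("bar",rect(p),p.max(0))
a=load("s7")["img"][130:220,210:330];b=load("w7")["img"][140:250,190:337]
cv2.imwrite("pics/v7.png",np.hstack([cv2.resize(b,(400,300),interpolation=2),cv2.resize(a,(400,300),interpolation=2)])[:,:,::-1])
```

```text
[ 0.57040441 -0.015254    0.30288288] [-2.17594414 -0.82857767  0.38743618] [-0.04759992  0.32597653  0.04789052]
bar (37, array([569.7, -13.5]), array([35.4, 10.2]), 9.5) [ 0.58732754 -0.0066908   0.11452988]
bar (34, array([558.4,  -8.2]), array([51.5, 31. ]), 21.3) [ 0.58703027 -0.00110826  0.11760285]
bar (32, array([564.6, -19.5]), array([30.5, 51. ]), 82.2) [ 0.59173515 -0.00097891  0.11785795]
```

View pics/v7.png

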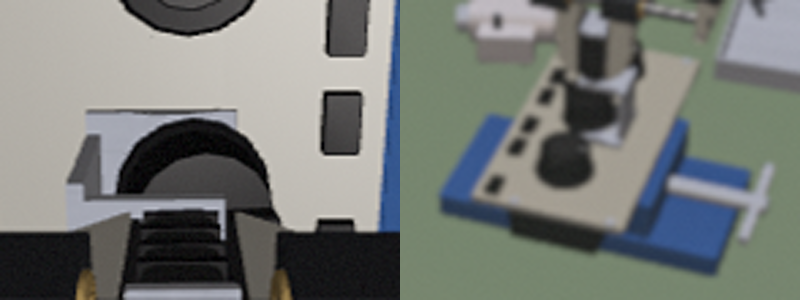

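The web is close to the skirt and resistance is beginning (-2.2 N), so I'll push on gently.

Emit:
arm_command --pt "0.5 0.1 0" --pt "0 0 0" --pt "0 0 0" --spin '[0,0,0]'

```text
time: 21.15
tool_pos: [0.5709, -0.0151, 0.3029]
tool_rot: [-3.141, 0.0, 1.722]
contact_force: [-1.9, -0.0, 1.2]
opening: 0.0186
grip_force: 50.0
```

Emit:
arm_command --pt "0.5 0.1 0" --pt "0 0 0" --pt "0 0 0" --spin '[0,0,0]'

```text
time: 21.45
tool_pos: [0.5714, -0.0151, 0.3029]
tool_rot: [-3.141, 0.0, 1.722]
contact_force: [-3.8, -1.0, 1.3]
opening: 0.0185
grip_force: 50.0
```

Emit:
arm_command --pt "0.5 0.1 0" --pt "0 0 0" --pt "0 0 0" --spin '[0,0,0]'

```text
time: 21.75
tool_pos: [0.5719, -0.015, 0.303]
tool_rot: [-3.142, 0.0, 1.722]
contact_force: [-5.0, -0.9, 3.1]
opening: 0.0194
grip_force: 50.0
```

Emit:
arm_command --pt "0.5 0.1 0" --pt "0 0 0" --pt "0 0 0" --spin '[0,0,0]'

```text
time: 22.05
tool_pos: [0.5724, -0.0149, 0.303]
tool_rot: [-3.141, 0.0, 1.722]
contact_force: [-5.1, -1.4, 4.2]
opening: 0.0187
grip_force: 50.0
```

Emit:
arm_command --pt "0.5 0.1 0" --pt "0 0 0" --pt "0 0 0" --spin '[0,0,0]'

```text
time: 22.35
tool_pos: [0.5727, -0.0148, 0.303]
tool_rot: [-3.141, 0.0, 1.722]
contact_force: [-6.2, -1.5, 4.3]
opening: 0.0189
grip_force: 50.0
```

Emit:
arm_command --pt "0.5 0.1 0" --pt "0 0 0" --pt "0 0 0" --spin '[0,0,0]'

```text
time: 22.65
tool_pos: [0.573, -0.0147, 0.303]
tool_rot: [-3.14, 0.0, 1.722]
contact_force: [-7.6, -1.2, 5.1]
opening: 0.0184
grip_force: 50.0
```

Emit:
arm_command --pt "0.5 0.1 0" --pt "0 0 0" --pt "0 0 0" --spin '[0,0,0]'

```text
time: 22.95
tool_pos: [0.5733, -0.0147, 0.303]
tool_rot: [-3.139, 0.0, 1.722]
contact_force: [-9.4, -2.4, 6.0]
opening: 0.0185
grip_force: 50.0
```

Emit:
arm_command --pt "0.5 0.1 0" --pt "0 0 0" --pt "0 0 0" --spin '[0,0,0]'

```text
time: 23.25
tool_pos: [0.5736, -0.0146, 0.303]
tool_rot: [-3.138, 0.0, 1.722]
contact_force: [-9.1, -2.2, 7.8]
opening: 0.019
grip_force: 50.1
```

Emit:
arm_command --pt "0.5 0.1 0" --pt "0 0 0" --pt "0 0 0" --spin '[0,0,0]'

```text
time: 23.55
tool_pos: [0.574, -0.0146, 0.303]
tool_rot: [-3.138, -0.0, 1.722]
contact_force: [-10.8, -2.5, 8.0]
opening: 0.0184
grip_force: 50.1
```

```bash
cat >> h.py <<'E'
th=np.radians(8.7);R=np.array([[np.cos(th),np.sin(th)],[-np.sin(th),np.cos(th)]])
def claw(t,t0,cz):
  p=pts([t],[.46,-.08,cz-.004],[.62,.05,cz+.045]);q=np.c_[(p[:,:2]-t0[:2])@R.T,p[:,2]-cz]*1000
  for lo,hi in((8,14),(20,28),(30,40)):
    m=(q[:,2]>lo)&(q[:,2]<hi)&(q[:,0]>-32)&(q[:,0]<-12)&(q[:,1]>-2)&(q[:,1]<20)
    print(t,lo,m.sum(),np.percentile(q[m],[2,50,98],axis=0).round(1).tolist() if m.any() else '')
  m=(q[:,2]>2.0)&(q[:,2]<7.5)&(q[:,1]>9)&(q[:,1]<24)
  for a in range(-28,18,4):
    k=m&(q[:,0]>=a)&(q[:,0]<a+4)
    if k.any():print(a,k.sum(),q[k,2].mean().round(1),np.percentile(q[k,1],[2,98]).round(1))
E
python3 - <<'E'
from h import *
claw("wrist5",np.array([.52662,-.0208]),.155)
shot("wrist","w8");s=observe();t=s["tool_pos"];print(t,s["contact_force"])
claw("w7",np.array([.5704,-.01525]),.075)
claw("w8",t,.075)
for w in("w7","w8"):
  p=pts([w],[.5,-.05,.08],[.65,.06,.087]);q=(p[:,:2]-[.5713,-.0146])@R.T*1000
  m=(np.hypot(*q.T)<26)&(q[:,1]>5)&(q[:,0]>-14);x=q[m]
  A=np.c_[2*x,np.ones(len(x))];print(w,len(x),np.hypot(*x.T).max(),np.linalg.lstsq(A,(x**2).sum(1),rcond=None)[0])
E
```

```text
wrist5 8 31 [[-25.6, 2.6, 8.0], [-21.6, 16.3, 11.7], [-21.5, 17.8, 13.8]]
wrist5 20 39 [[-25.3, 7.0, 20.4], [-21.7, 16.7, 24.2], [-21.5, 17.7, 27.4]]
wrist5 30 50 [[-25.7, 10.7, 30.0], [-22.3, 17.2, 34.9], [-21.5, 17.6, 39.6]]
-28 20 4.9 [17.7 23.5]
-24 74 5.0 [ 9.7 23.5]
-20 109 4.8 [ 9.2 23.7]
-16 95 5.0 [ 9.4 23.6]
-12 74 6.1 [12.  23.6]
-8 49 6.4 [11.5 23.7]
-4 46 6.6 [11.6 23.9]
0 45 6.5 [12.1 23.8]
4 80 5.8 [11.9 23.7]
8 90 4.7 [12.4 23.7]
12 85 4.1 [12.  23.7]
16 2 2.5 [22.8 23.6]
[ 0.57399678 -0.01456844  0.30299744] [-10.30130885  -1.16082156   8.00334904]
w7 8 55 [[-26.5, 2.7, 8.3], [-22.8, 12.9, 11.6], [-12.1, 17.1, 13.9]]
w7 20 53 [[-26.2, 6.3, 20.2], [-22.8, 13.0, 23.1], [-12.1, 17.2, 27.7]]
w7 30 41 [[-26.5, 10.6, 30.4], [-23.7, 16.7, 35.2], [-22.6, 17.1, 39.6]]
-28 38 5.2 [16.7 23. ]
-24 100 5.2 [ 9.7 22.9]
-20 95 5.1 [ 9.4 22.9]
-16 67 5.3 [12.1 23.1]
-12 35 5.8 [16.6 23. ]
-8 17 5.6 [20.9 23.2]
-4 17 5.4 [21.2 23.1]
0 13 5.2 [22.3 23.2]
4 23 4.7 [21.  23.2]
8 25 4.1 [19.9 23. ]
12 29 3.8 [17.6 23. ]
16 3 4.0 [16.4 18.2]
w8 8 64 [[-29.6, 1.7, 8.1], [-21.3, 15.9, 11.9], [-12.1, 19.1, 13.9]]
w8 20 79 [[-29.1, 6.0, 20.2], [-16.6, 11.6, 24.0], [-12.2, 17.1, 27.7]]
w8 30 58 [[-28.9, 8.4, 30.3], [-25.3, 16.4, 32.9], [-12.5, 17.1, 39.9]]
-28 81 5.9 [ 9.3 23.2]
-24 102 5.8 [ 9.4 22.9]
-20 72 5.9 [11.4 22.9]
-16 26 6.0 [16.3 23.4]
-12 12 5.7 [20.1 23.1]
-8 12 5.3 [20.9 23. ]
-4 13 5.3 [22.3 23.1]
0 18 5.1 [21.2 23.2]
4 25 4.1 [19.9 22.8]
8 27 3.6 [18.1 23.3]
12 5 3.0 [16.4 21.7]
16 2 5.2 [12.5 15.8]
w7 265 25.37511389924546 [2.10959165e-04 8.60023888e-01 4.55572353e+02]
w8 268 25.86979514017745 [1.81613102e-01 1.44663820e+00 4.39659955e+02]
```

The puller is yielding slightly in the grip: nose down about 1.5°, pressing the plate with 8 N, so part of the push is plate friction. I'll firm up the grip and ease z a little before pushing further.

Emit:
arm_command --pt "0 0 0.3" --pt "0 0 0" --pt "0 0 0" --spin '[0,0,0]' --squeeze 60

```text
time: 23.9
tool_pos: [0.5741, -0.0146, 0.303]
tool_rot: [-3.138, -0.0, 1.722]
contact_force: [-9.3, -1.8, 5.8]
opening: 0.0186
grip_force: 60.0
```

Emit:
arm_command --pt "1 0.15 0.1" --pt "0 0 0" --pt "0 0 0" --spin '[0,0,0]'

```text
time: 24.2
tool_pos: [0.5748, -0.0144, 0.303]
tool_rot: [-3.137, -0.0, 1.722]
contact_force: [-10.1, -2.8, 6.5]
opening: 0.0187
grip_force: 60.1
```

Emit:
arm_command --pt "1 0.15 0.1" --pt "0 0 0" --pt "0 0 0" --spin '[0,0,0]'

```text
time: 24.5
tool_pos: [0.5763, -0.0141, 0.303]
tool_rot: [-3.139, -0.0, 1.722]
contact_force: [-7.1, -2.0, 3.3]
opening: 0.0184
grip_force: 60.0
```

Run:
```python
from h import *
shot("wrist","w9");s=observe();t=s["tool_pos"];print(t,s["contact_force"],s["torque"])
claw("w9",t,.075)
```

```text
[ 0.57632496 -0.01415798  0.30303467] [-7.44176518 -1.80090784  3.4823246 ] [-0.34720125  1.43419937 -0.02032429]
w9 8 82 [[-28.7, 3.7, 8.8], [-20.8, 15.9, 12.8], [-12.6, 19.3, 13.9]]
w9 20 95 [[-28.3, 5.7, 20.2], [-19.2, 13.7, 24.2], [-12.4, 17.1, 27.9]]
w9 30 105 [[-28.2, 8.3, 30.1], [-16.4, 12.6, 31.5], [-12.2, 17.2, 39.5]]
-28 67 5.7 [ 9.9 23. ]
-24 88 5.5 [ 9.6 23.1]
-20 57 5.5 [15.3 23.1]
-16 29 6.3 [18.  23.1]
-12 13 4.9 [21.1 23. ]
-8 13 4.9 [22.  23.2]
-4 14 5.6 [21.8 23.2]
0 22 5.2 [20.5 23.2]
4 30 3.9 [18.8 23.1]
8 57 3.8 [16.2 23.2]
12 2 2.1 [14.2 18. ]
16 7 2.2 [11.9 23.7]
```

Run:
```python
from h import *
for w in("w1","wrist5","wrist6","w7","w8","w9"):
  p=pts([w],[.5,-.05,.076],[.65,.06,.1])
  q=np.c_[(p[:,:2]-[.5713,-.0146])@R.T,p[:,2]]*1000
  m=(q[:,2]>81.5)&(q[:,2]<87)&(q[:,1]>6)&(q[:,1]<14)&(abs(q[:,0])<30)&(q[:,0]>0)
  n=(q[:,2]>81.5)&(q[:,2]<87)&(abs(q[:,0])<6)&(q[:,1]>0)&(q[:,1]<30)
  # skirt top face height front/back
  o=lambda a,b:np.median(q[(q[:,2]>81.5)&(q[:,2]<90)&(q[:,0]>a)&(q[:,0]<b)&(q[:,1]>6)&(np.hypot(q[:,0],q[:,1])<22)&(np.hypot(q[:,0],q[:,1])>18.5)][:,2]).round(2)
  x=q[m]; r=x[:,0]-(np.sqrt(22**2-x[:,1]**2))
  print(w,m.sum(),"front edge du",np.percentile(r,[97,100]).round(2),"side v",np.percentile(q[n,1],[97,100]).round(2),"z",o(-20,-8),o(-6,6),o(8,22))
```

```text
Traceback (most recent call last):
IndexError: index -1 is out of bounds for axis 0 with size 0
```

Run:
```python
from h import *
for w in("w1","wrist5","wrist6","w7","w8","w9"):
  p=pts([w],[.5,-.05,.076],[.65,.06,.1])
  q=np.c_[(p[:,:2]-[.5713,-.0146])@R.T,p[:,2]]*1000
  rr=np.hypot(q[:,0],q[:,1]);b=(q[:,2]>80.5)&(q[:,2]<90)&(rr<27)
  def e(x):return np.round(np.percentile(x,[50,97]),2) if len(x)>5 else None
  d=[]
  for a in (0,30,60,90,120,150):
    k=b&(abs(np.degrees(np.arctan2(q[:,1],q[:,0]))-a)<8); d.append((a,int(k.sum()),e(rr[k]),e(q[k&(rr>18)&(rr<22.5),2])))
  print(w,d)
b=load("w9")["img"][150:245,200:327];a=load("w7")["img"][150:245,200:327]
cv2.imwrite("pics/v9.png",np.hstack([cv2.resize(a,(400,300),interpolation=2),cv2.resize(b,(400,300),interpolation=2)])[:,:,::-1])
```

```text
w1 [(0, 0, None, None), (30, 0, None, None), (60, 4, None, None), (90, 16, array([20.5 , 21.61]), array([86.82, 87.76])), (120, 18, array([20.36, 21.58]), array([86.36, 88.56])), (150, 23, array([20.72, 21.59]), array([86.62, 88.94]))]
wrist5 [(0, 1, None, None), (30, 12, array([20.51, 21.43]), array([86.64, 88.25])), (60, 16, array([20.25, 21.45]), array([86.61, 88.44])), (90, 25, array([20.39, 21.85]), array([86.57, 89.51])), (120, 25, array([20.42, 21.8 ]), array([86.37, 89.22])), (150, 22, array([20.59, 21.77]), array([86.24, 89.35]))]
wrist6 [(0, 2, None, None), (30, 26, array([21.43, 22.54]), array([86.05, 89.38])), (60, 37, array([21.  , 22.37]), array([86.21, 89.61])), (90, 55, array([20.96, 22.57]), array([87.26, 89.52])), (120, 104, array([21.85, 26.29]), array([87.29, 89.62])), (150, 60, array([20.6 , 25.96]), array([88.22, 89.72]))]
w7 [(0, 2, None, None), (30, 25, array([22.13, 23.07]), array([85.75, 86.87])), (60, 42, array([21.24, 22.6 ]), array([86.56, 89.57])), (90, 62, array([21.08, 22.64]), array([86.86, 89.27])), (120, 88, array([21.21, 26.23]), array([87.05, 89.93])), (150, 52, array([21.2 , 26.77]), array([88.34, 89.98]))]
w8 [(0, 3, None, None), (30, 25, array([22.18, 23.15]), array([85.68, 88.38])), (60, 41, array([21.64, 22.79]), array([86.84, 89.  ])), (90, 67, array([21.31, 22.73]), array([87.05, 89.61])), (120, 92, array([21.9 , 26.31]), array([86.24, 89.74])), (150, 78, array([22.68, 26.72]), array([81.56, 89.94]))]
w9 [(0, 17, array([22.21, 23.15]), array([86.52, 87.29])), (30, 31, array([21.97, 23.04]), array([86.95, 89.04])), (60, 45, array([21.65, 22.78]), array([87.53, 89.68])), (90, 63, array([21.43, 22.87]), array([87.58, 89.22])), (120, 86, array([21.2 , 26.28]), array([87.2 , 89.93])), (150, 64, array([21.61, 25.99]), array([87.29, 89.7 ]))]
```

View pics/v9.png

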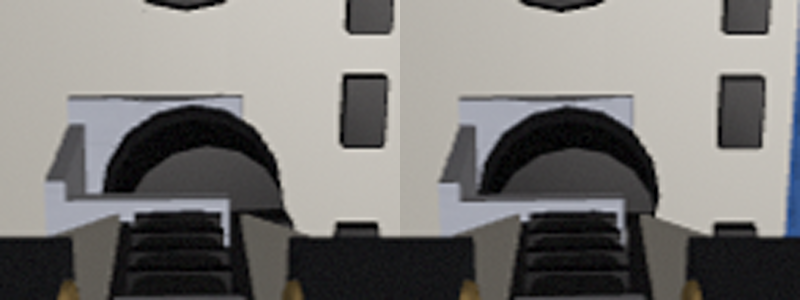

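The right image (now) shows the web almost touching the skirt, compared with a clear gap on the left (before). I'll push a little more to confirm the stop.

Emit:
arm_command --pt "0.8 0.12 0" --pt "0 0 0" --pt "0 0 0" --spin '[0,0,0]'

```text
time: 24.85
tool_pos: [0.5768, -0.0141, 0.303]
tool_rot: [-3.137, -0.0, 1.722]
contact_force: [-9.2, -1.2, 5.5]
opening: 0.0185
grip_force: 60.0
```

Emit:
arm_command --pt "0.8 0.12 0" --pt "0 0 0" --pt "0 0 0" --spin '[0,0,0]'

```text
time: 25.15
tool_pos: [0.5772, -0.014, 0.303]
tool_rot: [-3.136, -0.0, 1.722]
contact_force: [-11.7, -1.0, 6.2]
opening: 0.0184
grip_force: 60.1
```

Emit:
arm_command --pt "0.8 0.12 0" --pt "0 0 0" --pt "0 0 0" --spin '[0,0,0]'

```text
time: 25.45
tool_pos: [0.5777, -0.0139, 0.303]
tool_rot: [-3.135, -0.001, 1.722]
contact_force: [-13.3, -3.1, 7.9]
opening: 0.0187
grip_force: 60.1
```

Run:
```python
from h import *
shot("wrist","w10");s=observe();t=s["tool_pos"];print(t,s["contact_force"],s["torque"])
claw("w10",t,.075)
```

```text
[ 0.57769877 -0.01393445  0.30301276] [-13.19982515  -2.19059225   7.91529442] [-0.60134455  2.72926681 -0.01526309]
w10 8 81 [[-30.0, 2.5, 8.4], [-21.6, 16.3, 12.8], [-13.2, 19.8, 13.9]]
w10 20 98 [[-29.6, 6.2, 20.2], [-19.5, 14.2, 24.1], [-12.3, 17.2, 27.4]]
w10 30 128 [[-29.1, 8.3, 30.4], [-16.5, 12.6, 31.5], [-12.3, 17.1, 39.2]]
-28 83 6.0 [ 9.5 22.9]
-24 77 5.9 [11.7 23. ]
-20 48 5.9 [16.9 23.1]
-16 18 5.3 [18.9 23.5]
-12 9 4.5 [22.8 23.2]
-8 17 5.2 [21.8 23.2]
-4 15 5.4 [21.6 23.3]
0 26 4.9 [20.4 23.5]
4 41 3.9 [17.8 23. ]
8 34 3.9 [15.9 23.3]
12 4 2.2 [16.1 22.7]
16 3 2.1 [ 9.4 17.8]
```

The claw has stopped (web at the same place while the force rose from 7 to 13 N). One more firm push, then relax the side load before pulling up.

Emit:
arm_command --pt "1 0.15 0" --pt "1 0.15 0" --pt "0 0 0" --pt "0 0 0" --spin '[0,0,0,0]'

```text
time: 25.9
tool_pos: [0.5788, -0.0138, 0.303]
tool_rot: [-3.131, -0.001, 1.722]
contact_force: [-18.4, -3.4, 12.7]
opening: 0.0184
grip_force: 60.2
```

Run:
```python
from h import *
shot("wrist","w11");s=observe();t=s["tool_pos"];print(t,s["contact_force"],R@(t[:2]-[.5713,-.0146])*1000)
claw("w11",t,.075)
```

```text
[ 0.57883321 -0.0137601   0.30301528] [-17.97552238  -3.83184835  11.24665664] [ 7.5735809  -0.30924357]
w11 8 79 [[-31.1, 2.9, 8.5], [-21.0, 16.6, 12.6], [-13.1, 19.8, 14.0]]
w11 20 101 [[-30.6, 6.4, 20.2], [-20.4, 14.4, 23.8], [-12.3, 17.6, 27.6]]
w11 30 142 [[-30.0, 8.4, 30.2], [-16.5, 12.3, 31.4], [-12.4, 17.1, 39.0]]
-28 90 6.3 [ 9.6 22.9]
-24 66 5.9 [12.9 23.1]
-20 34 6.1 [16.8 23.1]
-16 13 4.7 [21.2 23.1]
-12 11 3.8 [22.9 23.6]
-8 12 5.0 [22.1 23.3]
-4 18 5.0 [20.7 23.1]
0 26 4.7 [19.6 23.2]
4 48 3.8 [17.  23.1]
8 22 3.6 [15.8 23.1]
12 3 2.0 [10.2 16.3]
16 2 2.1 [13.5 15.8]
```

Emit:
arm_command --pt "-1 -0.15 0" --pt "-1 -0.15 0" --pt "-1 -0.15 0" --pt "-1 -0.15 0" --pt "0 0 0" --pt "0 0 0" --spin '[0,0,0,0,0,0]'

```text
time: 26.55
tool_pos: [0.5766, -0.0141, 0.303]
tool_rot: [-3.138, -0.0, 1.722]
contact_force: [-8.6, -2.1, 4.3]
opening: 0.018
grip_force: 60.0
```

Emit:
arm_command --pt "-1 -0.15 0" --pt "-1 -0.15 0" --pt "-0.7 -0.1 0" --pt "0 0 0" --pt "0 0 0" --spin '[0,0,0,0,0]'

```text
time: 27.05
tool_pos: [0.5747, -0.0143, 0.303]
tool_rot: [-3.141, -0.0, 1.722]
contact_force: [-3.1, -0.2, -2.8]
opening: 0.0186
grip_force: 60.0
```

Emit:
arm_command --pt "0 0 0.5" --pt "0 0 0" --pt "0 0 0" --spin '[0,0,0]'

```text
time: 27.35
tool_pos: [0.5746, -0.0144, 0.3033]
tool_rot: [-3.141, -0.0, 1.722]
contact_force: [-3.1, -0.4, -6.6]
opening: 0.0184
grip_force: 60.0
```

Run:
```python
from h import *
shot("wrist","w12");s=observe();t=s["tool_pos"];print(t,s["contact_force"],R@(t[:2]-[.5713,-.0146])*1000)
claw("w12",t,.075)
```

```text
[ 0.574547   -0.01435901  0.30334775] [-3.52382754 -0.18454236 -7.63522308] [ 3.24609067 -0.25292772]
w12 8 90 [[-27.0, 2.3, 8.4], [-20.8, 13.4, 12.8], [-12.2, 18.6, 14.0]]
w12 20 81 [[-27.0, 6.5, 20.5], [-18.1, 13.6, 24.3], [-12.3, 17.1, 27.8]]
w12 30 85 [[-27.0, 8.8, 30.2], [-23.2, 12.9, 31.8], [-12.6, 17.1, 39.3]]
-28 47 5.6 [16.8 23. ]
-24 101 5.6 [ 9.6 23. ]
-20 63 5.5 [12.9 23. ]
-16 41 5.8 [16.8 23. ]
-12 16 5.2 [19.5 23.1]
-8 12 4.7 [22.6 23.2]
-4 11 4.4 [22.  23.5]
0 23 5.7 [20.7 23.2]
4 28 4.8 [19.7 23. ]
8 41 4.1 [17.1 23. ]
12 33 3.9 [15.3 22.9]
16 4 2.2 [ 9.4 21.8]
```

Still home, the side load is nearly gone, and the puller is upright. Pulling straight up in small steps.

Emit:
arm_command --pt "0 0 0.4" --pt "0 0 0" --pt "0 0 0" --spin '[0,0,0]'

```text
time: 27.7
tool_pos: [0.5745, -0.0144, 0.304]
tool_rot: [-3.141, -0.0, 1.722]
contact_force: [-2.9, -1.2, -7.8]
opening: 0.0182
grip_force: 60.0
```

Emit:
arm_command --pt "0 0 0.3" --pt "0 0 0" --pt "0 0 0" --spin '[0,0,0]'

```text
time: 28.0
tool_pos: [0.5746, -0.0144, 0.3045]
tool_rot: [-3.141, -0.0, 1.722]
contact_force: [-2.7, -0.5, -7.5]
opening: 0.0183
grip_force: 60.0
```

Emit:
arm_command --pt "0 0 0.3" --pt "0 0 0" --pt "0 0 0" --spin '[0,0,0]'

```text
time: 28.3
tool_pos: [0.5747, -0.0144, 0.3052]
tool_rot: [3.141, 0.0, 1.722]
contact_force: [-3.4, -0.7, -5.0]
opening: 0.0184
grip_force: 60.0
```

Emit:
arm_command --pt "0 0 0.3" --pt "0 0 0" --pt "0 0 0" --spin '[0,0,0]'

```text
time: 28.6
tool_pos: [0.5747, -0.0144, 0.3053]
tool_rot: [3.141, 0.0, 1.722]
contact_force: [-4.0, -0.6, -5.9]
opening: 0.0189
grip_force: 60.0
```

```bash
cat >> h.py <<'E'
def knob(w,k=(.5713,-.0146),dz=0):
  p=pts([w],[k[0]-.04,k[1]-.04,.076+dz],[k[0]+.04,k[1]+.04,.1+dz]);q=np.c_[(p[:,:2]-k)@R.T,p[:,2]-dz]*1000
  rr=np.hypot(q[:,0],q[:,1]);o=[]
  for a in(0,30,60,90,120):
    m=(q[:,2]>80.5)&(q[:,2]<90)&(rr<24)&(rr>18)&(abs(np.degrees(np.arctan2(q[:,1],q[:,0]))-a)<10)
    o.append((a,int(m.sum()),np.round(np.percentile(rr[m],97),1) if m.sum()>4 else 0,np.round(np.percentile(q[m,2],[10,50]),1) if m.sum()>4 else 0))
  print(w,o)
E
python3 - <<'E'
from h import *
shot("wrist","w13");t=observe()["tool_pos"]
claw("w13",t,t[2]-.228)
knob("w11");knob("w12");knob("w13");knob("w13",dz=.002)
E
```

```text
w13 8 88 [[-27.0, 2.7, 9.3], [-21.3, 13.4, 12.6], [-12.7, 18.4, 13.9]]
w13 20 84 [[-27.2, 6.1, 20.2], [-18.4, 13.5, 24.0], [-12.4, 17.1, 27.7]]
w13 30 87 [[-27.0, 8.8, 30.1], [-23.3, 13.4, 31.9], [-12.3, 17.3, 39.7]]
-28 49 5.9 [16.7 23.1]
-24 94 5.4 [ 9.3 23. ]
-20 70 5.3 [14.1 23.1]
-16 40 5.7 [17.2 23.1]
-12 14 5.1 [20.3 23.1]
-8 17 5.5 [21.7 23.2]
-4 11 4.5 [22.7 23.1]
0 17 5.5 [21.3 23.2]
4 26 4.9 [19.7 23.2]
8 49 3.9 [16.6 23.1]
12 21 4.2 [15.7 23. ]
w11 [(0, 18, np.float64(23.3), array([85. , 86.1])), (30, 37, np.float64(23.2), array([85.4, 86.6])), (60, 55, np.float64(23.2), array([84.2, 87.3])), (90, 78, np.float64(22.8), array([82.6, 86.6])), (120, 81, np.float64(23.7), array([81. , 83.3]))]
w12 [(0, 21, np.float64(23.1), array([86.3, 87.1])), (30, 42, np.float64(23.0), array([85.9, 87.4])), (60, 59, np.float64(23.2), array([81.6, 87.4])), (90, 79, np.float64(22.8), array([82.7, 87.2])), (120, 79, np.float64(23.6), array([81. , 85.4]))]
w13 [(0, 21, np.float64(23.0), array([88. , 88.8])), (30, 31, np.float64(23.0), array([88.1, 88.8])), (60, 60, np.float64(23.7), array([81.1, 86.5])), (90, 58, np.float64(23.0), array([82.8, 85.6])), (120, 60, np.float64(23.8), array([82.4, 83.7]))]
w13 [(0, 22, np.float64(23.0), array([86. , 86.8])), (30, 37, np.float64(22.9), array([86.1, 87. ])), (60, 56, np.float64(22.6), array([84.5, 87.5])), (90, 82, np.float64(22.8), array([82.2, 87.2])), (120, 81, np.float64(23.7), array([81.1, 85.1]))]
```

The knob rises with the claw. I'll continue straight up until it is clear of the shaft.

Emit:
arm_command --pt "0 0 0.5" --pt "0 0 0.5" --pt "0 0 0.5" --pt "0 0 0.5" --pt "0 0 0" --pt "0 0 0" --spin '[0,0,0,0,0,0]'

```text
time: 29.25
tool_pos: [0.5746, -0.0144, 0.3069]
tool_rot: [-3.141, -0.0, 1.722]
contact_force: [-2.9, -1.1, -8.2]
opening: 0.0186
grip_force: 60.0
```

Emit:
arm_command --pt "0 0 1" --pt "0 0 1" --pt "0 0 1" --pt "0 0 1" --pt "0 0 0" --pt "0 0 0" --spin '[0,0,0,0,0,0]'

```text
time: 29.85
tool_pos: [0.5748, -0.0144, 0.3117]
tool_rot: [3.14, 0.0, 1.722]
contact_force: [-3.5, 0.4, -0.5]
opening: 0.0185
grip_force: 60.0
```

Run:
```python
from h import *
shot("wrist","w14");s=observe();t=s["tool_pos"];print(t,s["contact_force"],s["torque"])
knob("w14",dz=t[2]-.303)
```

```text
[ 0.57483193 -0.01439242  0.31167624] [-2.81465166 -0.16559984 -1.28419544] [-0.12586905  0.65883399  0.02418278]
w14 [(0, 20, np.float64(23.2), array([86. , 86.8])), (30, 37, np.float64(23.1), array([86. , 87.3])), (60, 58, np.float64(23.1), array([83.8, 87.3])), (90, 79, np.float64(22.9), array([82.1, 86.9])), (120, 81, np.float64(23.6), array([80.9, 86.2]))]
```

Popped and following at 9 mm up. Easing the residual side load while rising off the shaft.

Emit:
arm_command --pt "-0.5 -0.1 0.5" --pt "-0.3 0 0.5" --pt "0 0 0" --pt "0 0 0" --spin '[0,0,0,0]'

```text
time: 30.3
tool_pos: [0.574, -0.0145, 0.3123]
tool_rot: [3.141, 0.0, 1.722]
contact_force: [-2.3, 0.1, -1.4]
opening: 0.0184
grip_force: 60.0
```

Emit:
arm_command --pt "0 0 1" --pt "0 0 1" --pt "0 0 1" --pt "0 0 1" --pt "0 0 1" --pt "0 0 1" --pt "0 0 1" --pt "0 0 1" --pt "0 0 1" --pt "0 0 1" --pt "0 0 0" --pt "0 0 0" --spin '[0,0,0,0,0,0,0,0,0,0,0,0]'

```text
time: 31.5
tool_pos: [0.5739, -0.0145, 0.3222]
tool_rot: [3.141, -0.0, 1.722]
contact_force: [0.9, 1.7, -2.1]
opening: 0.0182
grip_force: 60.0
```

Run:
```python
from h import *
shot("wrist","w15");s=observe();t=s["tool_pos"];print(t,s["contact_force"],s["torque"])
knob("w15",dz=t[2]-.303)
claw("w15",t,t[2]-.228)
```

```text
[ 0.57387149 -0.01446943  0.32215235] [-0.5251979   0.41491005 -1.62144564] [ 0.01824373 -0.14138293 -0.06449562]
w15 [(0, 18, np.float64(24.0), array([87.1, 88. ])), (30, 36, np.float64(24.0), array([86.6, 87.7])), (60, 67, np.float64(23.8), array([81.2, 87.4])), (90, 82, np.float64(23.0), array([82.3, 86.6])), (120, 63, np.float64(23.6), array([80.7, 85.6]))]
w15 8 104 [[-24.9, 2.5, 8.9], [-18.7, 12.6, 12.6], [-12.1, 17.5, 13.9]]
w15 20 71 [[-25.2, 5.8, 20.2], [-21.6, 12.7, 23.9], [-12.2, 17.2, 27.5]]
w15 30 63 [[-25.7, 9.3, 30.1], [-21.8, 16.3, 32.9], [-12.4, 17.2, 39.9]]
-28 19 5.1 [16.7 22.9]
-24 75 5.1 [ 9.6 22.9]
-20 88 4.9 [10.2 22.9]
-16 50 5.0 [15.5 23. ]
-12 30 5.5 [18.7 23. ]
-8 16 5.4 [21.1 23.1]
-4 12 4.8 [22.2 23.2]
0 12 5.5 [21.8 23.2]
4 26 5.4 [20.4 23.2]
8 34 4.7 [18.4 23.1]
12 47 4.3 [16. 23.]
16 4 2.2 [19.7 22.6]
```

Emit:
arm_command --pt "0 0 3" --pt "0 0 6" --pt "0 0 10" --pt "0 0 14" --pt "0 0 16" --pt "0 0 14" --pt "0 0 10" --pt "0 0 6" --pt "0 0 2" --pt "0 0 0" --spin '[0,0,0,0,0,0,0,0,0,0]'

```text
time: 32.55
tool_pos: [0.5738, -0.0145, 0.4031]
tool_rot: [-3.142, 0.0, 1.722]
contact_force: [-0.4, 0.5, -2.1]
opening: 0.0188
grip_force: 60.0
```

Run:
```python
from h import *
shot("wrist","w16");shot("side","s16");s=observe();t=s["tool_pos"];print(t,s["contact_force"])
knob("w16",dz=t[2]-.303)
for tt in("top0","side0","s16"):
  p=pts([tt],[.34,-.415,.0135],[.60,-.21,.026]); print(tt,rect(p))
  p=pts([tt],[.38,-.36,.0],[.54,-.26,.012]); print(np.median(p[:,2]))
a=load("top0")
p=pts(["top0"],[.52,-.40,.006],[.60,-.3,.02]);print("bolts?",len(p),p.mean(0))
# anything left on the middle shaft?
p=pts(["s16"],[.55,-.035,.072],[.592,.007,.1]);print(np.percentile(p[:,2],[50,90,99]))
```

```text
[ 0.57378698 -0.01449064  0.40250562] [-0.78400259 -0.59106681 -2.14329819]
w16 [(0, 21, np.float64(24.0), array([87.8, 88.3])), (30, 35, np.float64(24.0), array([87.2, 88.3])), (60, 64, np.float64(23.5), array([81. , 87.8])), (90, 82, np.float64(22.9), array([81.9, 86.5])), (120, 77, np.float64(23.7), array([80.8, 82.7]))]
top0 (590, array([ 468. , -304.9]), array([200.3, 153.2]), 12.1)
0.002812148685006899
side0 (524, array([ 466.6, -305. ]), array([200.2, 161.9]), 12.3)
0.0038257554209155664
s16 (521, array([ 466.8, -305. ]), array([199.9, 161. ]), 12.1)
0.003784809453875604
bolts? 205 [ 0.55141497 -0.35101938  0.01148352]
[0.07570748 0.0813072  0.08872372]
```

The knob rides on the claw. Tray centre is about (467,-305), yaw 12°. Carrying it over smoothly.

Emit:
arm_command --pt "-2 -5 0" --pt "-4 -10 0" --pt "-6 -15 0" --pt "-8 -20 0" --pt "-9 -22 0" --pt "-9 -22 0" --pt "-9 -22 0" --pt "-9 -23 0" --pt "-9 -23 0" --pt "-9 -23 0" --pt "-9 -22 0" --pt "-8 -20 0" --pt "-7 -18 0" --pt "-6 -14 0" --pt "-4 -10 0" --pt "-2 -5 0" --pt "0 -1 0" --pt "0 0 0" --pt "0 0 0" --spin '[0,0,0.4,0.4,0.4,0.4,0.4,0.4,0.4,0.4,0.2,0,0,0,0,0,0,0,0]'

```text
time: 34.55
tool_pos: [0.4641, -0.2889, 0.4032]
tool_rot: [3.141, -0.0, 1.782]
contact_force: [1.0, 0.4, -1.0]
opening: 0.0186
grip_force: 60.0
```

Emit:
arm_command --pt "0 0 -4" --pt "0 0 -10" --pt "0 0 -16" --pt "0 0 -20" --pt "0 0 -22" --pt "0 0 -22" --pt "0 0 -20" --pt "0 0 -16" --pt "0 0 -12" --pt "0 0 -8" --pt "0 0 -4" --pt "0 0 0" --pt "0 0 0" --spin '[0,0,0,0,0,0,0,0,0,0,0,0,0]'

```text
time: 35.85
tool_pos: [0.4641, -0.2896, 0.2498]
tool_rot: [3.141, 0.001, 1.781]
contact_force: [-0.3, 0.3, -1.1]
opening: 0.0185
grip_force: 60.0
```

Run:
```python
from h import *
shot("wrist","w17");s=observe();t=s["tool_pos"];print(t,s["contact_force"],s["torque"])
th=np.radians(12.1)
import h
h.R=np.array([[np.cos(th),np.sin(th)],[-np.sin(th),np.cos(th)]])
k=t[:2]-np.array([.5738-.5713,.0001])
knob("w17",k=k,dz=t[2]-.303)
claw_=h.claw
p=pts(["w17"],[.38,-.36,-.005],[.54,-.22,.008]);print("floor",len(p),np.median(p[:,2]))
```

```text
[ 0.4640674  -0.2896517   0.24985729] [-0.08392272  0.00893078 -1.65705225] [ 0.0252823  -0.16760079  0.06639793]
w17 [(0, 16, np.float64(23.9), array([87.2, 88.1])), (30, 40, np.float64(24.0), array([85.9, 87.5])), (60, 66, np.float64(23.7), array([80.8, 87.5])), (90, 81, np.float64(22.6), array([81.9, 86.7])), (120, 54, np.float64(23.6), array([80.8, 85.9]))]
floor 17222 0.0036838358917978264
```

Emit:
arm_command --pt "0 0 -4" --pt "0 0 -4" --pt "0 0 -3" --pt "0 0 -2" --pt "0 0 -1" --pt "0 0 0" --pt "0 0 0" --spin '[0,0,0,0,0,0,0]'

```text
time: 36.6
tool_pos: [0.4639, -0.2895, 0.2352]
tool_rot: [3.141, 0.0, 1.781]
contact_force: [-0.2, -0.4, -1.4]
opening: 0.0184
grip_force: 60.0
```

Emit:
arm_command --pt "0 0 -0.5" --pt "0 0 -0.5" --pt "0 0 -0.5" --pt "0 0 0" --pt "0 0 0" --spin '[0,0,0,0,0]'

```text
time: 37.1
tool_pos: [0.4639, -0.2895, 0.2337]
tool_rot: [3.142, -0.0, 1.781]
contact_force: [-0.0, -0.3, -2.0]
opening: 0.0184
grip_force: 60.0
```

Emit:
arm_command --pt "0 0 -0.5" --pt "0 0 -0.5" --pt "0 0 0" --pt "0 0 0" --spin '[0,0,0,0]'

```text
time: 37.5
tool_pos: [0.4639, -0.2895, 0.2327]
tool_rot: [3.141, 0.0, 1.781]
contact_force: [0.2, -0.0, -1.3]
opening: 0.0184
grip_force: 60.0
```

Emit:
arm_command --pt "0 0 -0.5" --pt "0 0 0" --pt "0 0 0" --spin '[0,0,0]'

```text
time: 37.8
tool_pos: [0.4639, -0.2895, 0.2322]
tool_rot: [3.141, 0.0, 1.781]
contact_force: [-0.1, 0.4, -1.6]
opening: 0.0187
grip_force: 60.0
```

Emit:
arm_command --pt "0 0 -0.5" --pt "0 0 0" --pt "0 0 0" --spin '[0,0,0]'

```text
time: 38.1
tool_pos: [0.4639, -0.2895, 0.2317]
tool_rot: [3.142, 0.0, 1.781]
contact_force: [0.4, 0.4, -0.4]
opening: 0.0186
grip_force: 60.0
```

Emit:
arm_command --pt "0 0 -0.4" --pt "0 0 0" --pt "0 0 0" --spin '[0,0,0]'

```text
time: 38.4
tool_pos: [0.4639, -0.2895, 0.2313]
tool_rot: [3.142, 0.0, 1.781]
contact_force: [0.7, 0.0, -1.6]
opening: 0.0185
grip_force: 60.0
```

Run:
```python
from h import *
import h
shot("wrist","w18");s=observe();t=s["tool_pos"];print(t,s["contact_force"],s["torque"])
th=np.radians(12.1)
h.R=np.array([[np.cos(th),np.sin(th)],[-np.sin(th),np.cos(th)]])
k=t[:2]-np.array([.5738-.5713,.0001])
knob("w18",k=k,dz=t[2]-.303)
h.claw("wrist6",np.zeros(3),.3) if 0 else None
```

```text
[ 0.46387699 -0.28949374  0.23127131] [-0.24557301  0.14618479 -1.34526056] [-0.01973405 -0.1144052  -0.00403322]
w18 [(0, 17, np.float64(23.9), array([88.3, 88.7])), (30, 32, np.float64(23.9), array([88. , 88.9])), (60, 53, np.float64(23.2), array([81.1, 88.5])), (90, 79, np.float64(22.8), array([81.8, 86.6])), (120, 65, np.float64(23.5), array([80.9, 85.4]))]
```

Emit:
arm_command --pt "0 0 -0.4" --pt "0 0 0" --pt "0 0 0" --spin '[0,0,0]'

```text
time: 38.75
tool_pos: [0.4639, -0.2895, 0.2309]
tool_rot: [3.141, 0.0, 1.781]
contact_force: [0.2, 0.2, -0.6]
opening: 0.0183
grip_force: 60.0
```

Emit:
arm_command --pt "0 0 -0.3" --pt "0 0 0" --pt "0 0 0" --spin '[0,0,0]'

```text
time: 39.05
tool_pos: [0.464, -0.2895, 0.2309]
tool_rot: [3.141, 0.0, 1.781]
contact_force: [0.8, 0.5, 2.4]
opening: 0.0182
grip_force: 60.0
```

Run:
```python
from h import *
import h
shot("wrist","w19");s=observe();t=s["tool_pos"];print(t,s["contact_force"],s["torque"])
th=np.radians(12.1)
h.R=np.array([[np.cos(th),np.sin(th)],[-np.sin(th),np.cos(th)]])
k=t[:2]-np.array([.5738-.5713,.0001])
knob("w19",k=k,dz=t[2]-.303)
knob("w18",k=k,dz=t[2]-.303)
```

```text
[ 0.46398456 -0.28949748  0.23083226] [1.23485719 0.7773444  1.76960957] [ 0.13766737 -0.17514492 -0.00669609]
w19 [(0, 14, np.float64(23.9), array([89.1, 89.5])), (30, 26, np.float64(23.9), array([87.6, 89. ])), (60, 50, np.float64(23.6), array([81.1, 88.9])), (90, 76, np.float64(22.8), array([81.7, 85.6])), (120, 58, np.float64(23.7), array([80.8, 86.5]))]
w18 [(0, 15, np.float64(23.9), array([88.7, 89.1])), (30, 29, np.float64(23.9), array([88. , 89.3])), (60, 53, np.float64(23.5), array([80.9, 88.4])), (90, 71, np.float64(22.9), array([82. , 84.7])), (120, 69, np.float64(23.5), array([80.8, 82.2]))]
```

The claw is on the tray floor and the knob stands on its boss. I'll raise a hair and back out along the puller's axis.

Emit:
arm_command --pt "0 0 0.6" --pt "-1 -0.2 0" --pt "-1 -0.2 0" --pt "-1 -0.2 0" --pt "-1 -0.2 0" --pt "0 0 0" --pt "0 0 0" --spin '[0,0,0,0,0,0,0]'

```text
time: 39.8
tool_pos: [0.4598, -0.2903, 0.2311]
tool_rot: [3.142, -0.0, 1.781]
contact_force: [0.3, 0.4, -0.9]
opening: 0.0183
grip_force: 60.0
```

Run:
```python
from h import *
import h
shot("wrist","w20");s=observe();t=s["tool_pos"];print(t,s["contact_force"],s["torque"])
th=np.radians(12.1)
h.R=np.array([[np.cos(th),np.sin(th)],[-np.sin(th),np.cos(th)]])
k=np.array([.46398-.0025,-.2896])
for w in("w19","w20"): knob(w,k=k,dz=.2309-.303)
```

```text
[ 0.45988329 -0.2903074   0.23115316] [ 0.93071535 -0.01607304 -1.85040094] [ 0.02036211 -0.12918742  0.004019  ]
w19 [(0, 16, np.float64(23.9), array([89.1, 89.5])), (30, 27, np.float64(23.9), array([87.5, 89. ])), (60, 50, np.float64(23.6), array([81. , 88.8])), (90, 77, np.float64(22.8), array([81.6, 85.6])), (120, 58, np.float64(23.7), array([80.8, 86.4]))]
w20 [(0, 14, np.float64(24.0), array([88.8, 89.3])), (30, 27, np.float64(23.9), array([87.5, 89.1])), (60, 40, np.float64(23.0), array([84.6, 89.1])), (90, 76, np.float64(22.9), array([81.5, 86. ])), (120, 83, np.float64(23.8), array([81.2, 83. ]))]
```

The knob stays put and there's no drag. Withdrawing fully.

Emit:
arm_command --pt "-2 -0.4 0" --pt "-3 -0.65 0" --pt "-3 -0.65 0" --pt "-3 -0.65 0" --pt "-3 -0.65 0" --pt "-3 -0.65 0" --pt "-4 -0.85 0" --pt "-4 -0.85 0" --pt "-4 -0.85 0" --pt "-4 -0.85 0" --pt "-4 -0.85 0" --pt "-4 -0.85 0" --pt "-2 -0.4 0" --pt "0 0 0" --spin '[0,0,0,0,0,0,0,0,0,0,0,0,0,0]'

```text
time: 41.25
tool_pos: [0.4166, -0.2995, 0.2312]
tool_rot: [3.142, -0.0, 1.781]
contact_force: [-0.2, -0.2, -1.2]
opening: 0.0185
grip_force: 60.0
```

Run:
```python
from h import *
c=shot("side","s21");b=shot("wrist","w21");s=observe();t=s["tool_pos"];print(t,s["contact_force"])
for w in("s21","w21"):
  p=pts([w],[.41,-.34,.036],[.52,-.24,.05]);print(w,len(p),rect(p) if len(p) else 0,p[:,2].max() if len(p) else 0)
cv2.imwrite("pics/v21.png",np.hstack([cv2.resize(b["img"],(400,300)),cv2.resize(c["img"][80:215,260:440],(400,300),interpolation=2)])[:,:,::-1])
```

```text
[ 0.41692103 -0.29949223  0.23123281] [ 0.37507138  0.35802823 -1.63725391]
s21 59 (59, array([ 444.6, -288.4]), array([70.7, 20.3]), 13.9) 0.049395102855584905
w21 451 (451, array([ 445.5, -285.4]), array([69.3, 14.5]), 14.7) 0.049983603719121916
```

View pics/v21.png

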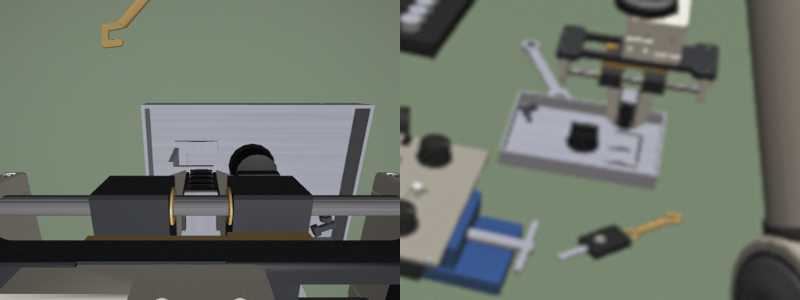

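The knob stands in the tray at about (583,137) in the side crop, with the claw clear of it. Lifting the puller out and finding free bench space for it.

Emit:
arm_command --pt "0 0 3" --pt "0 0 10" --pt "0 0 25" --pt "0 0 35" --pt "0 0 35" --pt "0 0 30" --pt "0 0 12" --pt "0 0 0" --spin '[0,0,0,0,0,0,0,0]'

```text
time: 42.15
tool_pos: [0.417, -0.2994, 0.3829]
tool_rot: [3.139, 0.003, 1.781]
contact_force: [-0.3, -0.8, -1.5]
opening: 0.0185
grip_force: 60.0
```

Run:
```python
from h import *
P=pts(["top0","side0"],[.3,-.25,.006],[.75,.35,.5])
for c in([.5,.18],[.5,.2],[.48,.2],[.52,.22],[.55,.2],[.46,.22],[.46,-.17],[.5,-.17]):
  print(c,(np.hypot(*(P[:,:2]-c).T).min()*1000).round())
s=observe();print(s["tool_pos"])
shot("side","s22")
p=pts(["s22"],[.41,-.34,.028],[.52,-.24,.05]);print(rect(p),p[:,2].max())
```

```text
[0.5, 0.18] 38.0
[0.5, 0.2] 41.0
[0.48, 0.2] 60.0
[0.52, 0.22] 39.0
[0.55, 0.2] 19.0
[0.46, 0.22] 82.0
[0.46, -0.17] 45.0
[0.5, -0.17] 46.0
[ 0.41700608 -0.29944693  0.38294069]
(103, array([ 460.6, -285.4]), array([34.2, 38. ]), 48.8) 0.04560829024759172
```

Emit:
arm_command --pt "1 15 10" --pt "3 30 10" --pt "4 40 0" --pt "4 45 0" --pt "4 45 0" --pt "4 45 0" --pt "4 45 0" --pt "4 45 0" --pt "4 45 0" --pt "4 45 0" --pt "3 45 0" --pt "2 35 0" --pt "2 25 0" --pt "0 12 0" --pt "0 3 0" --pt "0 0 0" --spin '[0,0,0,0,0,0,0,0,0,0,0,0,0,0,0,0]'

```text
time: 43.8
tool_pos: [0.4596, 0.2203, 0.4007]
tool_rot: [-3.14, 0.0, 1.781]
contact_force: [-0.4, -0.3, -1.8]
opening: 0.0182
grip_force: 60.0
```

Emit:
arm_command --pt "0 0 -20" --pt "0 0 -35" --pt "0 0 -40" --pt "0 0 -30" --pt "0 0 -20" --pt "0 0 -15" --pt "0 0 -8" --pt "0 0 0" --pt "0 0 0" --spin '[0,0,0,0,0,0,0,0,0]'

```text
time: 44.7
tool_pos: [0.4602, 0.2201, 0.2338]
tool_rot: [3.141, 0.0, 1.78]
contact_force: [0.1, 1.1, -1.7]
opening: 0.0184
grip_force: 60.0
```

Emit:
arm_command --pt "0 0 -2" --pt "0 0 -2" --pt "0 0 -0.8" --pt "0 0 0" --pt "0 0 0" --spin '[0,0,0,0,0]'

```text
time: 45.2
tool_pos: [0.4599, 0.2206, 0.2284]
tool_rot: [3.141, 0.0, 1.781]
contact_force: [0.4, 0.2, -1.5]
opening: 0.0188
grip_force: 60.0
```

Emit:
arm_command --pt "0 0 -0.5" --pt "0 0 -0.4" --pt "0 0 0" --pt "0 0 0" --spin '[0,0,0,0]'

```text
time: 45.6
tool_pos: [0.4601, 0.2207, 0.2278]
tool_rot: [3.14, -0.0, 1.781]
contact_force: [-0.5, 0.6, 2.4]
opening: 0.0182
grip_force: 60.0
```

Standing on the bench. Releasing and rising.

Emit:
arm_command --pt "0 0 0" --pt "0 0 0" --pt "0 0 0" --pt "0 0 0" --pt "0 0 0" --spin '[0,0,0,0,0]' --jaw 0

```text
time: 46.1
tool_pos: [0.4598, 0.2205, 0.2274]
tool_rot: [-3.141, 0.0, 1.781]
contact_force: [-0.6, 0.1, 0.7]
opening: 0.0456
grip_force: 0.0
```

Emit:
arm_command --pt "0 0 3" --pt "0 0 10" --pt "0 0 30" --pt "0 0 40" --pt "0 0 40" --pt "0 0 30" --pt "0 0 10" --pt "0 0 0" --pt "0 0 0" --pt "0 0 0" --spin '[0,0,0,0,0,0,0,0,0,0]'

```text
time: 47.1
tool_pos: [0.4596, 0.2204, 0.3888]
tool_rot: [-3.138, 0.0, 1.781]
contact_force: [-0.5, -0.4, 0.1]
opening: 0.046
grip_force: 0.0
```

Run:
```python
from h import *
s=observe();print(s["time"],s["tool_pos"],s["contact_force"],s["opening"])
shot("wrist","w23");shot("side","s23");shot("top","t23")
for w in("w23","s23"):
  p=pts([w],[.41,.17,.085],[.51,.27,.11]);print("cap",rect(p) if len(p) else 0,np.median(p[:,2]) if len(p) else 0)
for w in("t23","s23"):
  p=pts([w],[.41,-.34,.028],[.52,-.24,.06]);print("knob",rect(p),p[:,2].max())
  for n,c in(("a",(.5815,-.0802)),("mid",(.5713,-.0146)),("b",(.5613,.0506))):
    p=pts([w],[c[0]-.015,c[1]-.015,.06],[c[0]+.015,c[1]+.015,.13]);print(n,len(p),np.percentile(p[:,2],[50,95]) if len(p) else 0)
```

```text
47.1 [0.45958348 0.22044742 0.38881528] [-0.50973356 -0.44311556  0.0912139 ] 0.045959531841074514
cap (494, array([460.2, 221. ]), array([19.4, 27.1]), 11.1) 0.09283822279967058
cap (110, array([459.1, 220.9]), array([19.6, 29.7]), 10.2) 0.09203547945544538
knob (191, array([ 463.5, -288.2]), array([34.5, 36. ]), 3.0) 0.046711824206798536
a 163 [0.10345155 0.10631663]
mid 151 [0.07414866 0.08514491]
b 161 [0.10350669 0.10645621]
knob (103, array([ 461.4, -285.1]), array([36. , 32.8]), 36.7) 0.04647204168143515
a 0 0
mid 42 [0.07784401 0.08749744]
b 78 [0.10342597 0.10648754]
```

The puller is upright, the bar knob is standing in the tray at about 43 mm, and both round knobs are still on. Handing in.

```bash
python3 -c "
from cell import *
print(hand_in())"
```

```text
the job is handed in; nothing more can be done
None
```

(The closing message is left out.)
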